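Pack out the piston jig with the block that fills the gap

TASK

A piston sits in the steel jig on the bench, with a gap between it and the jig's adjustable stop. Try the three aluminium packing blocks from the rack in the gap and leave the thickest one that goes in standing there, square and right down on the jig's base plate between the two side plates; feel your way and do not force a block that will not go. Leave the other two standing upright on the bench or in the rack, and do not disturb the oil can, the mug or the tape roll.

Things in the scene. Friction and masses are not known exactly. Their poses are not given: they have to be found in the camera images.
- jig: Fixed jig: dark steel base plate (x -140 to +105, y -50 to +50 mm, top 12 mm above the bench) that holds a bare aluminium piston, 83 mm across, top 62 mm above the bench. Origin on the bench under the piston wall that faces the gap; x points from the gap to the piston's axis, y across, z up. The gap runs from x = 0 to -x up to the stop. A seated block stands on the plate, its x along the jig's x.
- side_plates (a point): Point mid-way between the jig's two grey side plates, at their top edge, 98 mm above the bench and at jig x = -18, y = 0. The plates flank the gap: inner faces at jig y = +-33 mm, from jig x = -48 to +12 mm, 8 mm thick. A seated block (top 102 mm above the bench) can therefore be held only across its thickness, above the stop and the piston, not by its ends.
- stop: Fixed steel stop on the jig's plate, axes as the jig's: upright face plate 56 mm wide, 16 mm thick, top 62 mm above the bench, with a low foot behind (towards -x). Origin on the plate under the black knob on the foot (knob top 48 mm above the bench). The gap between piston and stop face differs each time, 25.5 to 39 mm, and is not marked: find out by trying the blocks.
- rack: Fixed plywood rack; origin under the centre of its base (50 along x, 150 along y, 12 mm high). Three slots, centres at y = -44, 0, +44 mm, 38 mm wide between upright dividers (6 mm thick, 36 mm deep along x, tops 96 mm above the bench). A block stands in each, thickness along the rack's y; its 56 mm length juts 10 mm past the dividers at both ends: take it by the ends and lift it straight out.
- packer_thick_centre (a point): Centre (half-way up) of the thick packing block: plain bright aluminium, 34 mm thick along its own x, 56 mm long along its own y, 90 mm tall along its own z; about 0.4 kg; the lower long edges are rounded 4 mm. Starts standing in a slot of the rack, any slot.
- packer_middle_centre (a point): Centre (half-way up) of the middle packing block: plain bright aluminium, 29 mm thick along its own x, 56 mm long along its own y, 90 mm tall along its own z; about 0.4 kg; the lower long edges are rounded 4 mm. Starts standing in a slot of the rack, any slot.
- packer_thin_centre (a point): Centre (half-way up) of the thin packing block: plain bright aluminium, 24 mm thick along its own x, 56 mm long along its own y, 90 mm tall along its own z; about 0.3 kg; the lower long edges are rounded 4 mm. Starts standing in a slot of the rack, any slot.
- packer_thick: The thick block itself: origin at the centre of its underside, axes as above.
- packer_middle: The middle block itself: origin at the centre of its underside, axes as above.
- packer_thin: The thin block itself: origin at the centre of its underside, axes as above.
- oil_can: Bystander: green oil can, 66 mm across the body, with a thin spout to 175 mm height; origin at the centre of its underside. Leave alone.
- mug: Bystander: cream enamel mug with a handle, 81 x 102 x 76 mm tall; origin at the centre of its underside. Leave alone.
- tape_roll: Bystander: yellow tape roll lying flat, 93 mm across, 24 mm high; origin at the centre of its underside. Leave alone.
- bench_vice: Fixed blue bench vice, 148 mm tall. From its origin on the bench it reaches -120 to +115 mm in x and -40 to +70 mm in y (T-bar in front -90 to +100 mm). Not used.
Things that resemble listed ones, but are neither listed nor needed, are in the scene too. Leave any green or red look-alike of the packer_thin alone.

How it is judged (in metres and radians):
At the end, for the whole second after the job is handed in: The thickest block that goes in (gap under 6.5 mm wider than it) stands in the gap: down within 4 mm, within 9 mm of mid-way between the side plates, square within 0.2 rad, upright within 0.1 rad. The other two stand upright (0.1 rad) on the bench or in the rack. All at rest (((x of packer_thick_centre in the frame of jig between -0.045 and -0.008 m and y of packer_thick_centre in the frame of jig between -0.009 and 0.009 m and z of packer_thick_centre in the frame of jig between 0.053 and 0.061 m and angle between the x axis of packer_thick_centre and the x axis of jig, either way round below 0.2 rad and angle between each of packer_thick_centre, packer_middle_centre, packer_thin_centre's own z axis and vertical below 0.1 rad and x of stop in the frame of jig above -0.1055 m and (height (world z) of packer_middle_centre between 0.04 and 0.05 m or (horizontal distance between packer_middle_centre and rack below 0.075 m and height (world z) of packer_middle_centre between 0.052 and 0.062 m)) and (height (world z) of packer_thin_centre between 0.04 and 0.05 m or (horizontal distance between packer_thin_centre and rack below 0.075 m and height (world z) of packer_thin_centre between 0.052 and 0.062 m))) or (x of packer_middle_centre in the frame of jig between -0.045 and -0.008 m and y of packer_middle_centre in the frame of jig between -0.009 and 0.009 m and z of packer_middle_centre in the frame of jig between 0.053 and 0.061 m and angle between the x axis of packer_middle_centre and the x axis of jig, either way round below 0.2 rad and angle between each of packer_middle_centre, packer_thick_centre, packer_thin_centre's own z axis and vertical below 0.1 rad and x of stop in the frame of jig above -0.1005 m and (height (world z) of packer_thick_centre between 0.04 and 0.05 m or (horizontal distance between packer_thick_centre and rack below 0.075 m and height (world z) of packer_thick_centre between 0.052 and 0.062 m)) and (height (world z) of packer_thin_centre between 0.04 and 0.05 m or (horizontal distance between packer_thin_centre and rack below 0.075 m and height (world z) of packer_thin_centre between 0.052 and 0.062 m))) or (x of packer_thin_centre in the frame of jig between -0.045 and -0.008 m and y of packer_thin_centre in the frame of jig between -0.009 and 0.009 m and z of packer_thin_centre in the frame of jig between 0.053 and 0.061 m and angle between the x axis of packer_thin_centre and the x axis of jig, either way round below 0.2 rad and angle between each of packer_thin_centre, packer_thick_centre, packer_middle_centre's own z axis and vertical below 0.1 rad and x of stop in the frame of jig above -0.0955 m and (height (world z) of packer_thick_centre between 0.04 and 0.05 m or (horizontal distance between packer_thick_centre and rack below 0.075 m and height (world z) of packer_thick_centre between 0.052 and 0.062 m)) and (height (world z) of packer_middle_centre between 0.04 and 0.05 m or (horizontal distance between packer_middle_centre and rack below 0.075 m and height (world z) of packer_middle_centre between 0.052 and 0.062 m)))) and linear speed of each of packer_thick, packer_middle, packer_thin below 0.02 m/s and angular speed of each of packer_thick, packer_middle, packer_thin below 0.1 rad/s); the robot touches nothing.
It fails at once if a block was forced against the jig, the held piston or the stop (over 70 N) (contact force between any of packer_thick, packer_middle, packer_thin and jig above 70 N or contact force between any of packer_thick, packer_middle, packer_thin and stop above 70 N).
It fails at once if the oil can, the mug or the tape roll was disturbed (moved over 20 mm or tipped) (distance of any of oil_can, mug, tape_roll from where it was at the start of the episode above 0.02 m or angle between any of oil_can, mug, tape_roll's own z axis and vertical above 0.3 rad).
It also fails if it takes over 72 s, if anything falls off the work surface, if the arm or the gripper's body presses on something with over 40 N, if the wrist force passes 120 N, or if a joint passes its speed limit or range.

ROBOT

A 6-joint arm with a two-finger parallel gripper is mounted at the origin on a cart in front of the work surface, level with it; the furniture and walls round the work are solid. World frame = base frame: x ahead of the robot, y to its left, z up, the work surface at z = 0. Lengths are in mm, angles in rad, forces in N, time in s.
With the tool pointing down it reaches from about 275 to 1000 mm from the base axis. Payload 8.4 kg.
Tool frame: the origin (TCP) lies midway between the tips of the shut fingers; the grasp point (between the pads) lies behind it (r.pinch_z is the z of the grasp point in the tool frame, in mm); z points along the fingers, y is the direction in which the jaws open and shut (so a half turn about z gives the same grasp; the last joint's range is limited). The gripper opens to 85 mm and grips with 20 to 120 N. Pads are 22 mm wide; open, the fingers measure 114 mm over their backs; the gripper's body (76 mm by 85 mm) begins 54 mm behind the grasp point. The pads swing forward as they close: fully open they stand 13 mm farther back than shut.
Start: joints at [1.215, 0.353, 1.633, -0, 1.155, -0.002], TCP at [216.539, 586.292, 231.281] pointing down, gripper open.
Joint ranges: [-2.63, 2.63], [-0.92, 2.1], [0.06, 2.66], [-1.3, 4.44], [0, 2.69], [-3.02, 3.02]. Speed limits (rad/s): [2.22, 2.22, 2.79, 3.14, 3.14, 3.14].

INTERFACE

Orientations are given as [roll, pitch, yaw] about the fixed x, y, z axes, in that order (R = Rz(yaw) Ry(pitch) Rx(roll)).
In Python, from rig import r, optics, ticket gives the robot as it stands.
- The arm moves only by the shell command python3 -m jog 'ROWS' [FORCE]. ROWS is text: rows parted by semicolons, each of 7 numbers parted by spaces: the closure in counts, from 0 (fully open) to 255 (shut), then the shift along the tool's x, y, z in mm, then the turn, a rotation vector about the tool's x, y, z in degrees. A call has 1 to 5 rows; each row shifts and turns the pose as measured when the row begins, along the tool's axes as they then stand; what a row does not reach is not made up. A row lasts 1/12 s, in which the tool goes at most 41.7 mm and 7.16 degrees, less where a joint would pass 70% of its speed; a pose out of reach is approached as far as the arm can. A call with a gripper value outside its range is refused whole. The fingers move at their own pace and stop on an object; FORCE is the grip in N (left out, the last holds). Time passes only in rows, so rows that do not move let the fingers close. It gives the time, the measured TCP pose, the force and the opening at its end, in the units of the state.
- r.sense(): the state, without advancing time (a new reading comes with each control period).
- optics.grab_frame(name): name is "scene" or "top"; returns the picture (384x512x3 uint8, red, green, blue); there is no depth.
- optics.camera_info(name): a dict with "fx", "fy", "cx", "cy" (pixels), "world_from_camera" (4x4, takes a point from camera to world coordinates). Camera axes: x right, y down, z forward; pixel columns grow to the right and rows downward; lengths in mm; the calibration is good to about 2 mm. A picture is of the moment at which its call begins. camera_info takes no time and is no camera call.
- ticket.sign_off(): hands the job in, once; it reports no verdict.
The state is a dict: "clock": time; "qpos": joint angles; "qvel": joint speeds; "joint_efforts": joint torques, N m; "eef_pos": TCP position; "tcp_rot": TCP orientation; "contact_force": force on the tool from outside, world axes, zero at the start; "wrist_torque": the same for the moment, N m; "opening": opening from 0.0 (shut) to 1.0 (fully open).
Only numpy, scipy, OpenCV 4.12 (cv2) and the standard library are available. Lean on these libraries where they do the work, as an engineer would, in place of code of your own. Each camera call takes 0.05 s, during which the arm holds its last target.

## Working session

There is one attempt and no reset: what is moved stays moved. The work goes in short steps, Python scripts to look and compute and a shell command to move; the robot and the scene stay as the last step left them, time stands still between calls to the robot, and variables do not carry over. Pictures are saved under pics/ and viewed, and the job is handed in when it is done.

```bash
ls; mkdir -p pics; python3 - <<'E'
from rig import r, optics, ticket
import cv2, numpy as np
print(r.sense(), r.pinch_z)
for n in ("scene","top"):
    im=optics.grab_frame(n); cv2.imwrite(f"pics/{n}0.png",im[:,:,::-1])
    ci=optics.camera_info(n); print(n,ci["fx"],ci["fy"],ci["cx"],ci["cy"],np.round(ci["world_from_camera"],3).tolist())
E
```

```text
pics
{'clock': 0.0, 'qpos': array([ 1.21456475e+00,  3.53675242e-01,  1.63409761e+00, -1.18584103e-05,
        1.15520169e+00, -2.40528982e-03]), 'qvel': array([ 2.59022661e-04, -4.97322508e-04, -8.89587684e-04, -6.31393678e-05,
       -6.44205016e-04, -1.20868130e-03]), 'joint_efforts': array([ 8.75070582e-04, -6.05255055e+01, -3.42059577e+01,  1.97150016e-04,
        9.34003067e-03, -3.19505011e-05]), 'eef_pos': array([216.40330614, 585.85315911, 230.56038413]), 'tcp_rot': array([-3.14021074e+00,  7.51847849e-06,  2.78777117e+00]), 'contact_force': array([ 0.75226519,  0.25497571, -0.51373223]), 'wrist_torque': array([-0.02086975,  0.02821902,  0.06658973]), 'opening': 0.9971909065106092} -18.700000000000003
scene 379.2222070533298 379.2222070533298 252.5730983506932 185.88449387296168 [[0.789, -0.223, 0.573, -91.869], [-0.614, -0.314, 0.724, -810.94], [0.018, -0.923, -0.385, 554.466], [0.0, 0.0, 0.0, 1.0]]
top 415.47976025493534 415.47976025493534 253.55811439729447 190.83663460802936 [[-0.008, -0.998, 0.055, 497.947], [-1.0, 0.009, 0.002, 35.212], [-0.003, -0.055, -0.998, 1094.638], [0.0, 0.0, 0.0, 1.0]]
```

View pics/scene0.png

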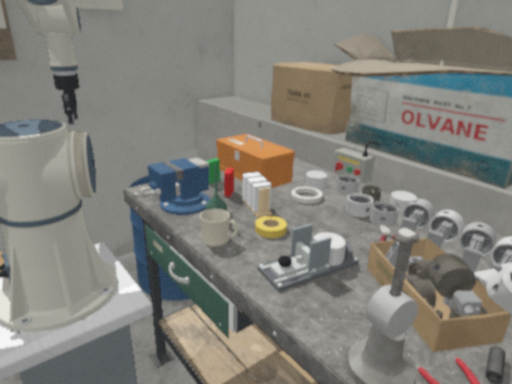

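View pics/top0.png

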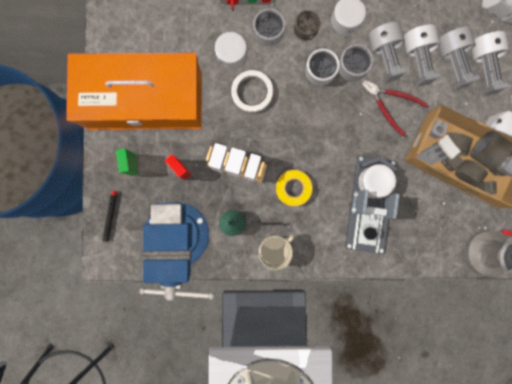

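The top view shows the rack with three bright blocks at about (235,162) and the jig at (375,205). The green block at (126,161) and the red block at (177,166) are look-alikes. The tape is at (294,188), the oil can at (232,222) and the mug at (277,252). I'll enlarge the rack and the jig.

```bash
python3 - <<'E'
import cv2, numpy as np
t=cv2.imread("pics/top0.png"); s=cv2.imread("pics/scene0.png")
a=cv2.resize(t[135:190,195:275],(800,550),interpolation=cv2.INTER_CUBIC)
b=cv2.resize(t[145:260,335:415],(417,600),interpolation=cv2.INTER_CUBIC)
c=cv2.resize(s[165:225,230:290],(600,600),interpolation=cv2.INTER_CUBIC)
cv2.imwrite("pics/a.png",a);cv2.imwrite("pics/b.png",b);cv2.imwrite("pics/c.png",c)
E
```

```text
(no output)
```

View pics/a.png

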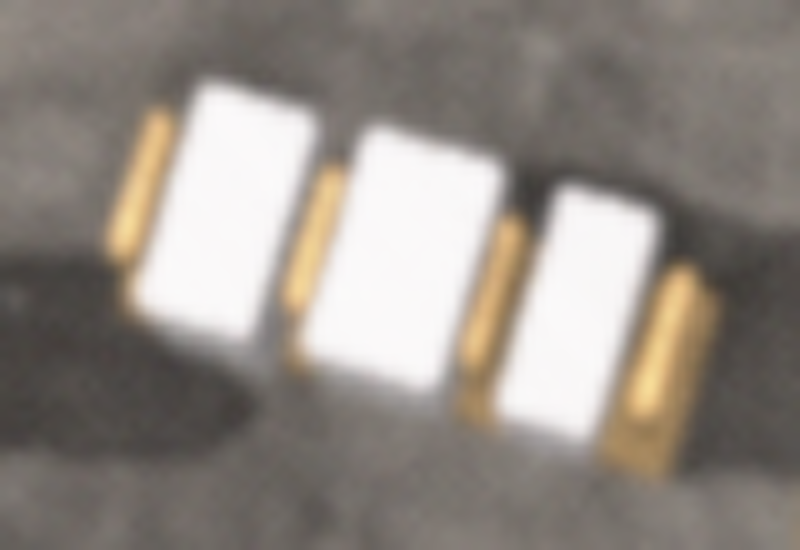

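View pics/b.png

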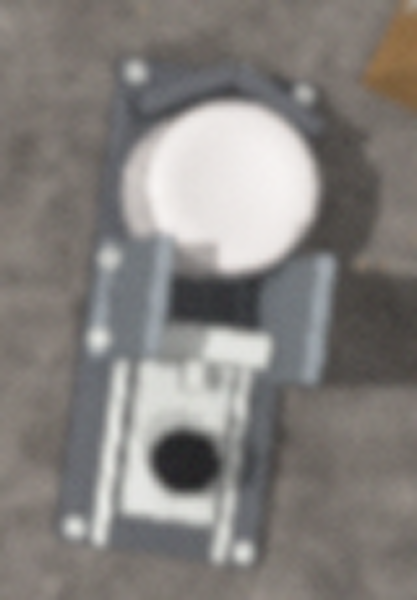

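View pics/c.png

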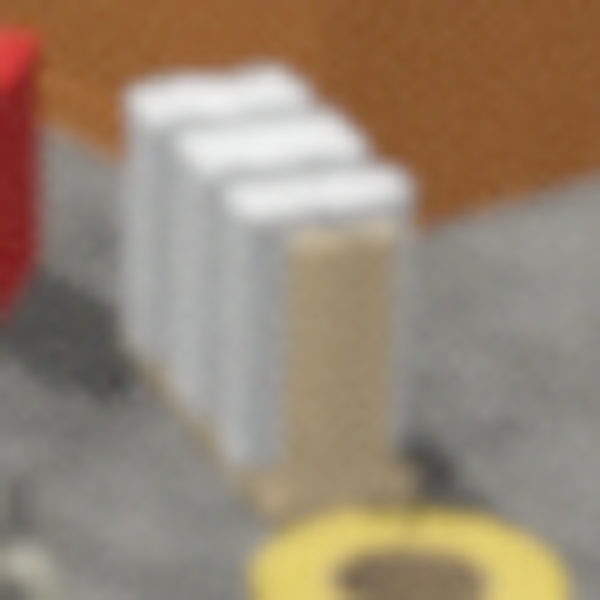

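```bash
cat > h.py <<'E'
import cv2, numpy as np
from rig import r, optics
def ray(n,u,v,z):
    ci=optics.camera_info(n);T=np.array(ci["world_from_camera"])
    d=T[:3,:3]@np.array([(u-ci["cx"])/ci["fx"],(v-ci["cy"])/ci["fy"],1.]);o=T[:3,3]
    return (o+d*(z-o[2])/d[2])
def proj(n,p):
    ci=optics.camera_info(n);T=np.linalg.inv(np.array(ci["world_from_camera"]))
    c=T[:3,:3]@np.array(p)+T[:3,3]; return np.array([ci["fx"]*c[0]/c[2]+ci["cx"],ci["fy"]*c[1]/c[2]+ci["cy"]])
def rects(im,x0,x1,y0,y1,z,th=215,n="top",s=8,amin=60):
    g=cv2.resize(im[y0:y1,x0:x1],None,fx=s,fy=s,interpolation=cv2.INTER_CUBIC)
    m=(g.min(2)>th).astype(np.uint8)
    out=[]
    for c in cv2.findContours(m,cv2.RETR_EXTERNAL,cv2.CHAIN_APPROX_NONE)[0]:
        if cv2.contourArea(c)<amin*s*s/4: continue
        b=cv2.boxPoints(cv2.minAreaRect(c))
        px=(b+0.5)/s-0.5+[x0,y0]
        w=np.array([ray(n,*p,z)[:2] for p in px]); e=w[1]-w[0];f=w[2]-w[1]
        if np.hypot(*e)<np.hypot(*f): e,f=f,e
        out.append((px.mean(0).round(1),w.mean(0).round(1),np.hypot(*e).round(1),np.hypot(*f).round(1),np.degrees(np.arctan2(e[1],e[0])).round(1)))
    return out
E
python3 - <<'E'
from h import *
t=cv2.imread("pics/top0.png")
for o in rects(t,200,270,138,185,102,th=190): print(o)
print("jig screws z14")
S=[(135,70),(303,95),(75,527),(243,551)]
W=[]
for u,v in S:
    p=ray("top",(u+.5)/417*80-.5+335,(v+.5)/600*115-.5+145,14);W.append(p[:2]);print(p.round(1))
W=np.array(W)
for a,b in((2,0),(3,1),(1,0),(3,2)):
    e=W[b]-W[a];print(np.hypot(*e).round(1),np.degrees(np.arctan2(e[1],e[0])).round(2))
def c(u,v,z): return ray("top",(u+.5)/417*80-.5+335,(v+.5)/600*115-.5+145,z)[:2]
print("piston ctr",c(235,187,62),"knob",c(185,460,48),"side mid",(c(160,295,98)+c(320,317,98))/2, np.hypot(*(c(160,295,98)-c(320,317,98))))
for n,x0 in(("tape",0),):pass
E
```

```text
(array([252.1, 166. ]), array([612.9,  40.3]), np.float64(57.6), np.float64(24.7), np.float64(-17.4))
(array([234.6, 160.5]), array([626.5,  82.1]), np.float64(58.4), np.float64(35.2), np.float64(-17.3))
(array([217. , 155.8]), array([638.2, 124.4]), np.float64(57.8), np.float64(30.0), np.float64(-17.6))
jig screws z14
[ 641.5 -242.8   14. ]
[ 628.2 -326.7   14. ]
[ 414.1 -207.9   14. ]
[ 401.6 -290.8   14. ]
230.1 -8.72
229.4 -8.98
84.9 80.97
83.9 81.44
piston ctr [ 578.57214868 -276.92614769] knob [ 448.32518116 -253.81458682] side mid [ 520.9310208  -266.94658145] 74.02834070301834
```

The block tops measure 24.7, 35.2 and 30.0 mm thick, so from left to right they are middle (217,156), thick (235,160) and thin (252,166). The size bias is about +0.8 mm, and the yaw is −17.4°. The jig yaw is −8.85° from both screw rows. The screw centre and the side-plate mid-point agree to 0.5 mm. Next I'll estimate the gap from a profile along the jig's x.

```bash
python3 - <<'E'
from h import *
t=cv2.imread("pics/top0.png").astype(np.float32)
yaw=np.radians(-8.85);ex=np.array([np.cos(yaw),np.sin(yaw)]);ey=np.array([-ex[1],ex[0]])
O=np.array([521.1,-267.0])+17.8*ex
print("O",O)
for y in(-15,-10,-5,0,5):
    xs=np.arange(-60,12,2.)
    P=[proj("top",[*(O+x*ex+y*ey),62]) for x in xs]
    mp=np.array(P,np.float32)
    v=cv2.remap(t,mp[:,0].reshape(1,-1),mp[:,1].reshape(1,-1),cv2.INTER_LINEAR)[0].mean(1)
    print(y,[(int(x),int(q)) for x,q in zip(xs,v)])
k=proj("top",[*(O-92*ex),48]);print(k)
E
```

```text
O [ 538.6880821  -269.73849742]
-15 [(-60, 198), (-58, 190), (-56, 180), (-54, 173), (-52, 172), (-50, 177), (-48, 179), (-46, 182), (-44, 190), (-42, 206), (-40, 218), (-38, 222), (-36, 224), (-34, 224), (-32, 219), (-30, 196), (-28, 160), (-26, 115), (-24, 77), (-22, 63), (-20, 61), (-18, 59), (-16, 58), (-14, 57), (-12, 59), (-10, 59), (-8, 59), (-6, 58), (-4, 54), (-2, 69), (0, 96), (2, 133), (4, 174), (6, 210), (8, 223), (10, 229)]
-10 [(-60, 196), (-58, 191), (-56, 183), (-54, 176), (-52, 174), (-50, 178), (-48, 181), (-46, 181), (-44, 187), (-42, 201), (-40, 218), (-38, 223), (-36, 225), (-34, 223), (-32, 217), (-30, 199), (-28, 160), (-26, 116), (-24, 82), (-22, 65), (-20, 59), (-18, 58), (-16, 59), (-14, 59), (-12, 59), (-10, 61), (-8, 62), (-6, 65), (-4, 74), (-2, 91), (0, 127), (2, 170), (4, 203), (6, 224), (8, 231), (10, 233)]
-5 [(-60, 204), (-58, 194), (-56, 177), (-54, 164), (-52, 158), (-50, 159), (-48, 164), (-46, 170), (-44, 184), (-42, 202), (-40, 217), (-38, 223), (-36, 225), (-34, 224), (-32, 218), (-30, 203), (-28, 170), (-26, 121), (-24, 81), (-22, 59), (-20, 5
[... 305 characters left out ...]
), (-36, 220), (-34, 217), (-32, 210), (-30, 190), (-28, 156), (-26, 112), (-24, 73), (-22, 59), (-20, 54), (-18, 53), (-16, 53), (-14, 52), (-12, 52), (-10, 54), (-8, 58), (-6, 66), (-4, 86), (-2, 123), (0, 162), (2, 197), (4, 219), (6, 225), (8, 227), (10, 229)]
5 [(-60, 208), (-58, 207), (-56, 209), (-54, 211), (-52, 212), (-50, 209), (-48, 204), (-46, 194), (-44, 183), (-42, 175), (-40, 177), (-38, 178), (-36, 175), (-34, 170), (-32, 164), (-30, 151), (-28, 124), (-26, 94), (-24, 68), (-22, 57), (-20, 56), (-18, 56), (-16, 56), (-14, 56), (-12, 57), (-10, 58), (-8, 61), (-6, 70), (-4, 86), (-2, 109), (0, 136), (2, 157), (4, 172), (6, 180), (8, 184), (10, 189)]
[370.79906067 232.97362626]
```

The stop face crosses at x ≈ −27 and the piston wall at about −0.5. That puts the gap near 26–27 mm, which suggests thin, but I'll check by feel: middle first as a probe with the ends grip, then thin. Next is a helper that works out how far to go.

```bash
cat > p.py <<'E'
import sys,numpy as np
from rig import r
from scipy.spatial.transform import Rotation as R
# usage: p.py x y z yawdeg nrows
def st():
    s=r.sense();p=s["eef_pos"];Rt=R.from_euler("xyz",s["tcp_rot"])
    print("t%.2f p%s rpy%s F%s op%.3f"%(s["clock"],p.round(1),np.degrees(s["tcp_rot"]).round(1),s["contact_force"].round(1),s["opening"]));return p,Rt
if __name__=="__main__":
    p,Rt=st()
    if len(sys.argv)>1:
        x,y,z,yaw,n=map(float,sys.argv[1:6]);n=int(n)
        Rg=R.from_euler("xyz",[180,0,yaw],degrees=True);rv=(Rt.inv()*Rg).as_rotvec(degrees=True)
        tot=np.array([x,y,z])-p;nn=max(n,int(np.ceil(max(np.linalg.norm(rv)/7.1,np.linalg.norm(tot)/41))))
        print("rows needed",nn,"rot",rv.round(1),"whole shift tool",Rt.inv().apply(tot).round(1))
        P=Rt
        for i in range(min(nn,15)):
            d=P.inv().apply(tot/nn);print(i,d.round(1),(rv/nn).round(1));P=P*R.from_rotvec(rv/nn,degrees=True)
E
python3 p.py 638 124 200 72.6 18
```

```text
t0.10 p[216.4 585.9 230.6] rpy[-179.9   -0.   159.7] F[-0.  -0.1 -0. ] op0.999
rows needed 18 rot [-0.1  0.1 87.1] whole shift tool [-555.5 -287.2   31. ]
0 [-30.9 -16.    1.7] [-0.   0.   4.8]
1 [-32.1 -13.3   1.7] [-0.   0.   4.8]
2 [-33.1 -10.5   1.7] [-0.   0.   4.8]
3 [-33.9  -7.7   1.7] [-0.   0.   4.8]
4 [-34.4  -4.8   1.7] [-0.   0.   4.8]
5 [-34.7  -1.9   1.7] [-0.   0.   4.8]
6 [-34.7   1.    1.7] [-0.   0.   4.8]
7 [-34.5   4.    1.7] [-0.   0.   4.8]
8 [-34.1   6.9   1.7] [-0.   0.   4.8]
9 [-33.4   9.7   1.7] [-0.   0.   4.8]
10 [-32.4  12.5   1.7] [-0.   0.   4.8]
11 [-31.3  15.2   1.7] [-0.   0.   4.8]
12 [-29.9  17.8   1.7] [-0.   0.   4.8]
13 [-28.3  20.2   1.7] [-0.   0.   4.8]
14 [-26.4  22.5   1.7] [-0.   0.   4.8]
```

```bash
python3 -m jog '0 -31 -16 0 0 0 5; 0 -32 -13 0 0 0 5; 0 -33 -10 0 0 0 5; 0 -34 -8 0 0 0 5; 0 -34 -5 0 0 0 5' 40
python3 -m jog '0 -35 -2 0 0 0 5; 0 -35 1 0 0 0 5; 0 -35 4 0 0 0 5; 0 -34 7 0 0 0 5; 0 -33 10 0 0 0 5'; python3 p.py 638 124 200 72.6 5
```

```text
clock: 0.52
eef_pos: [331.0, 456.9, 228.2]
tcp_rot: [-3.138, -0.001, 2.345]
contact_force: [1.4, 1.2, -0.2]
opening: 1.002
clock: 0.93
eef_pos: [447.7, 316.4, 226.8]
tcp_rot: [-3.136, 0.001, 1.887]
contact_force: [0.7, 0.3, -0.1]
opening: 0.999
t0.93 p[447.7 316.4 226.8] rpy[-1.797e+02  1.000e-01  1.081e+02] F[ 0.7  0.3 -0.1] op0.999
rows needed 7 rot [-0.3  0.2 35.5] whole shift tool [-242.   121.2   26.5]
0 [-34.6  17.3   3.8] [-0.   0.   5.1]
1 [-32.9  20.3   3.8] [-0.   0.   5.1]
2 [-31.   23.1   3.8] [-0.   0.   5.1]
3 [-28.8  25.8   3.8] [-0.   0.   5.1]
4 [-26.4  28.2   3.8] [-0.   0.   5.1]
5 [-23.8  30.4   3.8] [-0.   0.   5.1]
6 [-21.   32.4   3.8] [-0.   0.   5.1]
```

```bash
python3 -m jog '0 -35 17 0 0 0 5; 0 -33 20 0 0 0 5; 0 -31 23 0 0 0 5; 0 -29 26 0 0 0 5; 0 -26 28 0 0 0 5'
python3 -m jog '0 -24 30 0 0 0 5; 0 -21 32 0 0 0 5; 0 0 0 0 0 0 0';python3 p.py 638.2 124.4 150 72.6 3; 
```

```text
clock: 1.35
eef_pos: [585.8, 169.2, 225.5]
tcp_rot: [-3.135, 0.005, 1.429]
contact_force: [0.3, 1.1, 1.0]
opening: 1.001
clock: 1.6
eef_pos: [644.0, 104.6, 224.2]
tcp_rot: [-3.138, 0.007, 1.236]
contact_force: [-1.4, 0.4, -0.1]
opening: 0.999
t1.60 p[644.  104.6 224.2] rpy[-179.8    0.4   70.8] F[-1.4  0.4 -0.1] op0.999
rows needed 3 rot [-0.2  0.4 -1.8] whole shift tool [ 17.3 -11.7  74.1]
0 [ 5.8 -3.9 24.7] [-0.1  0.1 -0.6]
1 [ 5.7 -3.9 24.7] [-0.1  0.1 -0.6]
2 [ 5.7 -3.9 24.7] [-0.1  0.1 -0.6]
```

```bash
python3 -m jog '0 8 -6 20 0 0 -1; 0 9 -6 27 0 0 -1; 0 0 0 27 0 0 0; 0 0 0 0 0 0 0';python3 p.py 638.2 124.4 66 72.6 3; 
```

```text
clock: 1.93
eef_pos: [640.7, 120.4, 147.9]
tcp_rot: [-3.14, 0.006, 1.264]
contact_force: [-1.1, -0.1, -1.0]
opening: 1.0
t1.93 p[640.7 120.4 147.9] rpy[-179.9    0.4   72.4] F[-1.1 -0.1 -1. ] op1.000
rows needed 3 rot [-0.1  0.4 -0.2] whole shift tool [ 3.6 -3.4 81.8]
0 [ 1.2 -1.1 27.3] [-0.   0.1 -0.1]
1 [ 1.1 -1.2 27.3] [-0.   0.1 -0.1]
2 [ 1.1 -1.2 27.3] [-0.   0.1 -0.1]
```

```bash
python3 -m jog '0 2 -2 20 0 0.4 0; 0 2 -1 25 0 0 0; 0 0 0 25 0 0 0; 0 0 0 12 0 0 0; 0 0 0 0 0 0 0';python3 p.py 638.2 124.4 66 72.6 3; 
```

```text
clock: 2.35
eef_pos: [640.1, 125.8, 66.5]
tcp_rot: [-3.141, -0.002, 1.265]
contact_force: [-0.5, -0.2, -0.3]
opening: 0.998
t2.35 p[640.1 125.8  66.5] rpy[-1.799e+02 -1.000e-01  7.250e+01] F[-0.5 -0.2 -0.3] op0.998
rows needed 3 rot [-0.1 -0.1 -0.1] whole shift tool [-1.9 -1.4  0.5]
0 [-0.6 -0.5  0.2] [-0. -0. -0.]
1 [-0.6 -0.5  0.2] [-0. -0. -0.]
2 [-0.6 -0.5  0.2] [-0. -0. -0.]
```

```bash
python3 -m jog '0 -2 -1 0 0 0 0; 255 0 0 0 0 0 0; 255 0 0 0 0 0 0; 255 0 0 0 0 0 0; 255 0 0 0 0 0 0' 50; python3 -m jog '255 0 0 0 0 0 0; 255 0 0 0 0 0 0'
```

```text
clock: 2.77
eef_pos: [641.2, 124.4, 72.2]
tcp_rot: [3.138, -0.004, 1.265]
contact_force: [-0.1, -0.4, -3.2]
opening: 0.65
clock: 2.93
eef_pos: [641.3, 124.3, 73.0]
tcp_rot: [3.137, -0.004, 1.265]
contact_force: [-1.0, 0.4, -4.5]
opening: 0.646
```

```bash
python3 -m jog '255 0 0 -10 0 0 0; 255 0 0 -20 0 0 0; 255 0 0 -25 0 0 0; 255 0 0 -30 0 0 0; 255 0 0 -25 0 0 0'; python3 - <<'E'
from h import *
im=optics.grab_frame("scene");cv2.imwrite("pics/s1.png",cv2.resize(im[100:240,180:330],(750,560) if 0 else (600,560),interpolation=2)[:,:,::-1])
E
python3 p.py 521.1 -267 200 -8.85 3
```

```text
clock: 3.35
eef_pos: [635.3, 123.0, 181.3]
tcp_rot: [-3.132, 0.003, 1.265]
contact_force: [1.1, 0.4, -3.5]
opening: 0.642
t3.40 p[637.9 123.5 186.7] rpy[-179.8   -0.    72.5] F[ 1.5 -0.8  1.4] op0.646
rows needed 12 rot [-0.2  0.1 81.3] whole shift tool [-407.5    6.3  -13.4]
0 [-34.    0.5  -1.1] [-0.   0.   6.8]
1 [-33.7   4.5  -1.1] [-0.   0.   6.8]
2 [-32.9   8.5  -1.1] [-0.   0.   6.8]
3 [-31.7  12.3  -1.1] [-0.   0.   6.8]
4 [-30.   15.9  -1.1] [-0.   0.   6.8]
5 [-27.9  19.4  -1.1] [-0.   0.   6.8]
6 [-25.4  22.5  -1.1] [-0.   0.   6.8]
7 [-22.6  25.4  -1.1] [-0.   0.   6.8]
8 [-19.4  27.9  -1.1] [-0.   0.   6.8]
9 [-16.   30.   -1.1] [-0.   0.   6.8]
10 [-12.4  31.6  -1.1] [-0.   0.   6.8]
11 [-8.5 32.9 -1.1] [-0.   0.   6.8]
```

View pics/s1.png

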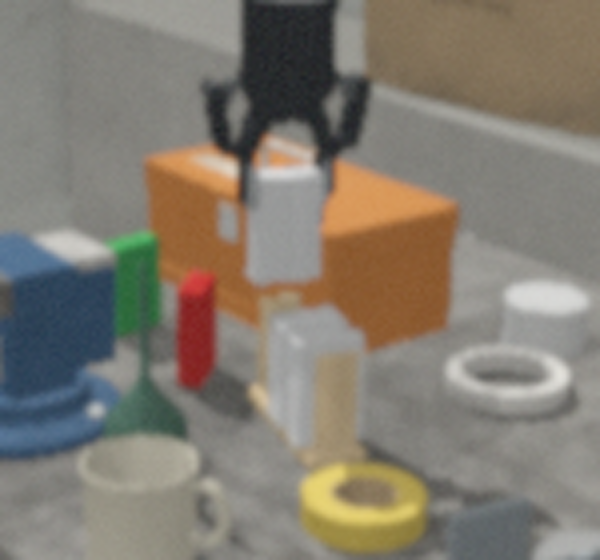

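The middle block is lifted clean, hanging from its top at about (285,225) in the crop, with the other two still standing in the rack. Next I carry it to above the jig.

```bash
python3 -m jog '255 -34 0 -4 0 0 6.8; 255 -34 4 -4 0 0 6.8; 255 -33 8 -4 0 0 6.8; 255 -32 12 -2 0 0 6.8; 255 -30 16 -2 0 0 6.8'
python3 -m jog '255 -28 19 -1 0 0 6.8; 255 -25 22 -1 0 0 6.8; 255 -22 25 -1 0 0 6.8; 255 -19 28 -1 0 0 6.8; 255 -16 30 -1 0 0 6.8';python3 p.py 521.1 -267 200 -8.85 3
```

```text
clock: 3.82
eef_pos: [588.2, -37.2, 207.6]
tcp_rot: [3.141, -0.008, 0.659]
contact_force: [0.0, -1.2, -3.6]
opening: 0.649
clock: 4.23
eef_pos: [531.3, -203.9, 212.9]
tcp_rot: [-3.138, -0.009, 0.036]
contact_force: [0.8, -0.1, -3.1]
opening: 0.648
t4.23 p[ 531.3 -203.9  212.9] rpy[-179.8   -0.5    2. ] F[ 0.8 -0.1 -3.1] op0.648
rows needed 3 rot [-0.3 -0.5 10.9] whole shift tool [-12.6  62.7  12.6]
0 [-4.2 20.9  4.2] [-0.1 -0.2  3.6]
1 [-2.9 21.1  4.2] [-0.1 -0.2  3.6]
2 [-1.5 21.2  4.3] [-0.1 -0.2  3.6]
```

```bash
python3 -m jog '255 -3 21 3 0 0 3.6; 255 -2 21 3 0 0 3.6; 255 -1 20 3 0 0 3; 255 0 0 0 0 0 0; 255 0 0 0 0 0 0';python3 p.py 525.4 -267.7 170 -8.85 3
```

```text
clock: 4.65
eef_pos: [518.5, -275.3, 204.1]
tcp_rot: [-3.138, -0.008, -0.166]
contact_force: [0.2, 0.4, -4.3]
opening: 0.649
t4.65 p[ 518.5 -275.3  204.1] rpy[-179.8   -0.5   -9.5] F[ 0.2  0.4 -4.3] op0.649
rows needed 3 rot [-0.2 -0.5 -0.7] whole shift tool [ 5.3 -8.5 34.2]
0 [ 1.8 -2.8 11.4] [-0.1 -0.2 -0.2]
1 [ 1.8 -2.8 11.4] [-0.1 -0.2 -0.2]
2 [ 1.9 -2.8 11.4] [-0.1 -0.2 -0.2]
```

```bash
python3 -m jog '255 3 -4 15 -0.2 -0.5 -0.6; 255 2 -4 20 0 0 0; 255 0 0 20 0 0 0; 255 0 0 0 0 0 0; 255 0 0 0 0 0 0';python3 p.py 525.4 -267.7 131 -8.85 1
python3 - <<'E'
from h import *
im=optics.grab_frame("scene");cv2.imwrite("pics/s2.png",cv2.resize(im[190:300,240:370],(780,600),interpolation=2)[:,:,::-1])
im=optics.grab_frame("top");cv2.imwrite("pics/t2.png",cv2.resize(im[145:260,325:425],(600,600),interpolation=2)[:,:,::-1])
E
```

```text
clock: 5.07
eef_pos: [526.5, -263.7, 145.5]
tcp_rot: [3.141, 0.001, -0.148]
contact_force: [0.2, 0.1, -3.5]
opening: 0.643
t5.07 p[ 526.5 -263.7  145.5] rpy[ 1.8e+02  1.0e-01 -8.5e+00] F[ 0.2  0.1 -3.5] op0.643
rows needed 1 rot [0.  0.1 0.4] whole shift tool [-0.5  4.1 14.5]
0 [-0.5  4.1 14.5] [0.  0.1 0.4]
```

View pics/s2.png

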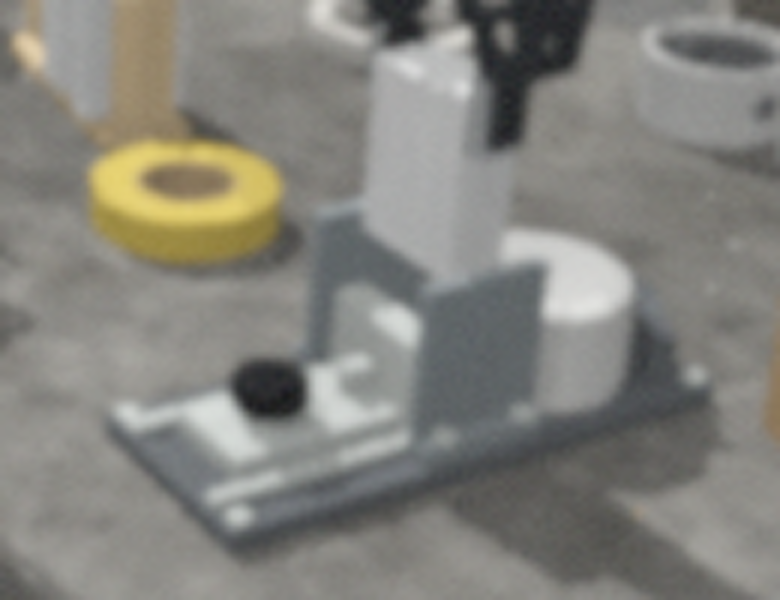

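View pics/t2.png

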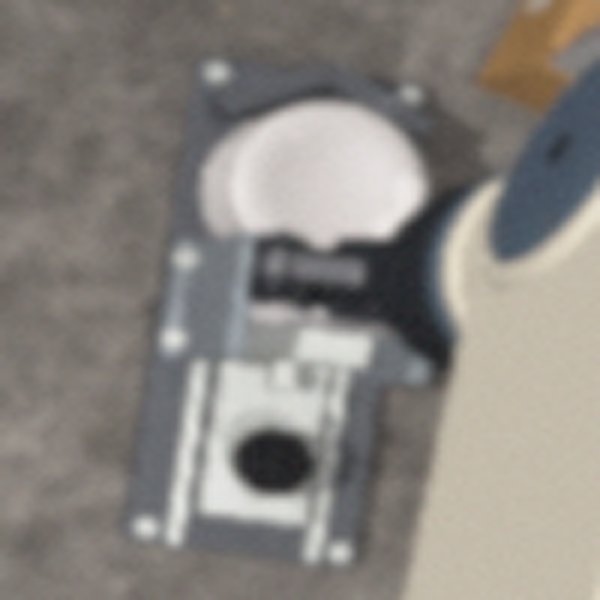

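The block hangs upright between the side plates, with its lower corner at about (455,280) in the scene crop and the stop face behind it. I correct sideways by 4 mm and lower in small steps while watching the force.

```bash
python3 -m jog '255 0 4 5 0 0 0.4; 255 0 0 3 0 0 0; 255 0 0 3 0 0 0; 255 0 0 0 0 0 0; 255 0 0 0 0 0 0';python3 p.py 525.4 -267.7 123 -8.85 1
```

```text
clock: 5.58
eef_pos: [527.9, -268.9, 137.4]
tcp_rot: [3.139, -0.004, -0.155]
contact_force: [0.4, -0.1, -4.5]
opening: 0.647
t5.58 p[ 527.9 -268.9  137.4] rpy[179.9  -0.2  -8.9] F[ 0.4 -0.1 -4.5] op0.647
rows needed 1 rot [ 0.1 -0.2 -0. ] whole shift tool [-2.7 -0.8 14.4]
0 [-2.7 -0.8 14.4] [ 0.1 -0.2 -0. ]
```

```bash
python3 -m jog '255 -2 0 3 0 0 0; 255 -1 0 3 0 0 0; 255 0 0 3 0 0 0; 255 0 0 2 0 0 0; 255 0 0 0 0 0 0';python3 p.py 525.4 -267.7 121 -8.85 1
```

```text
clock: 6.0
eef_pos: [524.7, -268.8, 126.0]
tcp_rot: [3.139, -0.005, -0.155]
contact_force: [0.3, 0.3, -4.8]
opening: 0.647
t6.00 p[ 524.7 -268.8  126. ] rpy[179.9  -0.3  -8.9] F[ 0.3  0.3 -4.8] op0.647
rows needed 1 rot [ 0.1 -0.3 -0. ] whole shift tool [ 0.5 -1.2  5. ]
0 [ 0.5 -1.2  5. ] [ 0.1 -0.3 -0. ]
```

```bash
python3 -m jog '255 0 -1 1.5 0 0 0; 255 0 0 1 0 0 0; 255 0 0 1 0 0 0'; python3 -m jog '255 0 0 1 0 0 0; 255 0 0 1 0 0 0; 255 0 0 0 0 0 0';python3 p.py
```

```text
clock: 6.25
eef_pos: [524.9, -267.8, 122.1]
tcp_rot: [3.139, -0.005, -0.155]
contact_force: [0.3, 0.4, -4.3]
opening: 0.649
clock: 6.5
eef_pos: [525.2, -267.8, 120.0]
tcp_rot: [3.139, -0.005, -0.155]
contact_force: [-1.0, 0.5, -2.9]
opening: 0.645
t6.50 p[ 525.2 -267.8  120. ] rpy[179.8  -0.3  -8.9] F[-1.   0.5 -2.9] op0.645
```

```bash
python3 -m jog '255 0 0 1 0 0 0; 255 0 0 0 0 0 0'; python3 -m jog '255 0 0 1 0 0 0; 255 0 0 0 0 0 0';python3 -m jog '255 0 0 1 0 0 0; 255 0 0 0 0 0 0'
```

```text
clock: 6.67
eef_pos: [525.9, -268.0, 119.4]
tcp_rot: [3.139, -0.007, -0.155]
contact_force: [0.9, 1.1, -4.6]
opening: 0.646
clock: 6.83
eef_pos: [526.3, -268.2, 118.5]
tcp_rot: [3.138, -0.008, -0.155]
contact_force: [0.6, -0.3, -2.4]
opening: 0.645
clock: 7.0
eef_pos: [526.6, -268.3, 117.5]
tcp_rot: [3.138, -0.008, -0.155]
contact_force: [0.0, -0.7, -4.0]
opening: 0.644
```

```bash
python3 -m jog '255 -0.7 0 1 0 0.3 0; 255 0 0 0 0 0 0'; python3 -m jog '255 0 0 1 0 0 0; 255 0 0 0 0 0 0';python3 -m jog '255 0 0 1 0 0 0; 255 0 0 0 0 0 0'
```

```text
clock: 7.17
eef_pos: [526.3, -268.3, 116.5]
tcp_rot: [3.138, -0.015, -0.155]
contact_force: [1.0, 0.1, -5.1]
opening: 0.647
clock: 7.33
eef_pos: [526.3, -268.3, 115.8]
tcp_rot: [3.138, -0.015, -0.155]
contact_force: [-0.6, -0.1, -2.6]
opening: 0.652
clock: 7.5
eef_pos: [526.3, -268.4, 115.0]
tcp_rot: [3.138, -0.015, -0.155]
contact_force: [1.1, -0.6, -4.1]
opening: 0.65
```

```bash
python3 -m jog '255 0 0 0 0 -0.8 0; 255 0 0 0 0 0 0'; python3 - <<'E'
from h import *
im=optics.grab_frame("scene");cv2.imwrite("pics/s3.png",cv2.resize(im[190:300,240:370],(780,600),interpolation=2)[:,:,::-1])
E
```

```text
clock: 7.67
eef_pos: [527.0, -268.6, 115.0]
tcp_rot: [3.138, -0.002, -0.156]
contact_force: [1.4, -0.2, -0.5]
opening: 0.646
```

View pics/s3.png

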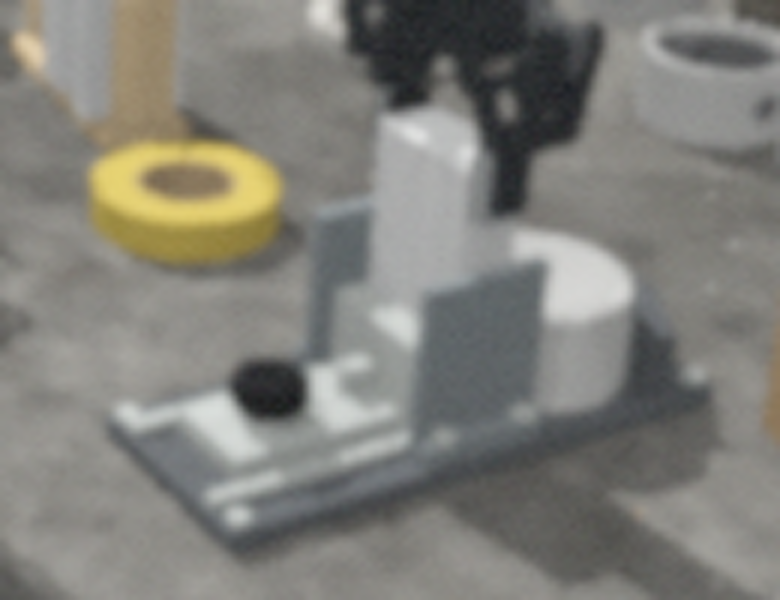

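```bash
python3 - <<'E'
from h import *
yaw=np.radians(-8.85);ex=np.array([np.cos(yaw),np.sin(yaw)]);ey=np.array([-ex[1],ex[0]])
C=np.array([526.8,-268.6])
def f(p): q=proj("scene",p); return [round((q[0]+.5-240)*6),round((q[1]+.5-190)*600/110)]
for z in(140,144,148,152): print(z,[f([*(C+a*ex+b*ey),z]) for a,b in((-14.5,28),(-14.5,-28),(14.5,-28))])
O=np.array([538.7,-269.7])
print("side plate tops",[f([*(O+a*ex+b*ey),98]) for a,b in((-48,33),(-48,-41),(12,-41))], "piston top right", f([*(O+83*ex),62]))
print("stop top", [f([*(O+a*ex+b*ey),62]) for a,b in((-27,28),(-27,-28),(-43,28))])
E
```

```text
140 [[377, 130], [462, 183], [521, 169]]
144 [[377, 122], [463, 175], [522, 160]]
148 [[378, 114], [464, 167], [523, 152]]
152 [[379, 106], [465, 158], [524, 144]]
side plate tops [[318, 218], [428, 295], [550, 261]] piston top right [608, 253]
stop top [[362, 281], [444, 340], [330, 290]]
```

The block top measures about z 147, so its bottom is at about 57. Only the rounded edges are in the gap so far, and contact is just starting (Fz −0.5). I continue gently.

```bash
python3 -m jog '255 0 0 1 0 0 0; 255 0 0 0 0 0 0'; python3 -m jog '255 0 0 1 0 0 0; 255 0 0 0 0 0 0';python3 -m jog '255 0 0 1 0 0 0; 255 0 0 0 0 0 0'
```

```text
clock: 7.88
eef_pos: [526.9, -268.6, 114.7]
tcp_rot: [3.138, -0.002, -0.155]
contact_force: [1.5, 0.2, -3.8]
opening: 0.644
clock: 8.05
eef_pos: [526.9, -268.6, 114.7]
tcp_rot: [3.138, -0.002, -0.156]
contact_force: [0.9, 0.4, -4.9]
opening: 0.646
clock: 8.22
eef_pos: [526.9, -268.6, 114.6]
tcp_rot: [3.138, -0.002, -0.156]
contact_force: [0.7, 0.3, -5.4]
opening: 0.648
```

```bash
python3 -m jog '255 0 0 2 0 0 0; 255 0 0 1 0 0 0'; python3 -m jog '255 0 0 1 0 0 0; 255 0 0 1 0 0 0';python3 -m jog '255 0 0 1 0 0 0; 255 0 0 1 0 0 0'
```

```text
clock: 8.38
eef_pos: [527.2, -268.7, 114.1]
tcp_rot: [3.138, -0.003, -0.155]
contact_force: [-3.6, 2.7, 11.9]
opening: 0.641
clock: 8.55
eef_pos: [527.1, -268.7, 114.1]
tcp_rot: [3.137, -0.003, -0.155]
contact_force: [-3.5, 2.5, 11.8]
opening: 0.645
clock: 8.72
eef_pos: [527.1, -268.7, 114.0]
tcp_rot: [3.137, -0.003, -0.155]
contact_force: [-3.1, 2.9, 12.0]
opening: 0.644
```

Contact at about 16 N up with a push towards −x, so the block's +x edge is on the piston rim. I'll ease 2 mm towards the stop and try again.

```bash
python3 -m jog '255 -1 0 -1 0 0 0; 255 -1 0 0 0 0 0;255 0 0 0 0 0 0'; python3 -m jog '255 0 0 1.5 0 0 0; 255 0 0 1 0 0 0';python3 -m jog '255 0 0 1 0 0 0; 255 0 0 1 0 0 0'
```

```text
clock: 8.97
eef_pos: [526.7, -268.6, 115.2]
tcp_rot: [3.137, -0.007, -0.155]
contact_force: [1.2, 0.7, -0.3]
opening: 0.649
clock: 9.13
eef_pos: [526.8, -268.8, 114.0]
tcp_rot: [3.137, -0.007, -0.155]
contact_force: [-3.1, 2.4, 15.3]
opening: 0.644
clock: 9.3
eef_pos: [526.7, -268.8, 114.0]
tcp_rot: [3.137, -0.007, -0.155]
contact_force: [-1.1, 2.6, 12.8]
opening: 0.644
```

```bash
python3 -m jog '255 0 0 -3 0 -0.3 0; 255 -3 0 0 0 0 0;255 0 0 0 0 0 0'; python3 -m jog '255 0 0 2 0 0 0; 255 0 0 1 0 0 0';python3 -m jog '255 0 0 2 0 0 0; 255 0 0 0 0 0 0'
```

```text
clock: 9.55
eef_pos: [526.2, -269.0, 117.7]
tcp_rot: [3.136, -0.007, -0.155]
contact_force: [1.0, 0.8, -3.5]
opening: 0.642
clock: 9.72
eef_pos: [526.3, -269.2, 114.9]
tcp_rot: [3.136, -0.007, -0.155]
contact_force: [0.9, 1.2, 4.1]
opening: 0.646
clock: 9.88
eef_pos: [526.2, -269.3, 114.1]
tcp_rot: [3.136, -0.007, -0.155]
contact_force: [0.2, 0.6, -1.9]
opening: 0.645
```

```bash
python3 -m jog '255 -2 0 -2 0 0 0; 255 -2 0 0 0 0 0;255 -1 0 0 0 0 0;255 0 0 0 0 0 0'; python3 p.py; python3 -m jog '255 0 0 2 0 -0.3 0; 255 0 0 1.5 0 0 0';python3 -m jog '255 0 0 1.5 0 0 0; 255 0 0 1 0 0 0'
```

```text
clock: 10.22
eef_pos: [524.8, -269.2, 115.8]
tcp_rot: [3.135, -0.015, -0.156]
contact_force: [0.6, 0.5, 0.7]
opening: 0.646
t10.22 p[ 524.8 -269.2  115.8] rpy[179.6  -0.9  -8.9] F[0.6 0.5 0.7] op0.646
clock: 10.38
eef_pos: [525.1, -269.5, 113.6]
tcp_rot: [3.135, -0.01, -0.156]
contact_force: [-4.2, 3.3, 23.3]
opening: 0.645
clock: 10.55
eef_pos: [525.0, -269.5, 113.6]
tcp_rot: [3.135, -0.009, -0.156]
contact_force: [-0.7, 3.1, 11.4]
opening: 0.648
```

```bash
python3 -m jog '255 1 -0.5 -2 0.3 -0.5 0; 255 1 0 0 0 0 0;255 0 0 0 0 0 0'; python3 -m jog '255 0 0 2 0 0 0; 255 0 0 2 0 0 0';python3 -m jog '255 0 0 2 0 0 0; 255 0 0 2 0 0 0';python3 -m jog '255 0 0 2.5 0 0 0; 255 0 0 2.5 0 0 0'
```

```text
clock: 10.8
eef_pos: [525.8, -269.2, 115.1]
tcp_rot: [3.14, 0.003, -0.155]
contact_force: [2.7, 0.9, -0.3]
opening: 0.644
clock: 10.97
eef_pos: [526.1, -269.4, 113.5]
tcp_rot: [3.14, 0.003, -0.155]
contact_force: [-7.9, 5.3, 33.7]
opening: 0.646
clock: 11.13
eef_pos: [526.1, -269.4, 113.6]
tcp_rot: [3.14, 0.004, -0.155]
contact_force: [-5.9, 4.2, 25.3]
opening: 0.645
clock: 11.3
eef_pos: [526.1, -269.5, 113.5]
tcp_rot: [3.14, 0.003, -0.155]
contact_force: [-8.4, 4.5, 30.5]
opening: 0.649
```

Still firm contact (about 35 N) at the same height. I lift off and try a position clearly nearer the stop, to bracket it from the other side.

```bash
python3 -m jog '255 -2 0 -3 0 0 0; 255 -3 1 -1 0 0 0;255 -2 0 0 0 0 0;255 0 0 0 0 0 0'; python3 p.py; python3 -m jog '255 0 0 2 0 0 0; 255 0 0 1.5 0 0 0';python3 -m jog '255 0 0 1.5 0 0 0; 255 0 0 1.5 0 0 0'
```

```text
clock: 11.63
eef_pos: [523.2, -269.9, 118.5]
tcp_rot: [3.14, -0.007, -0.156]
contact_force: [2.4, -0.1, -2.6]
opening: 0.648
t11.63 p[ 523.2 -269.9  118.5] rpy[179.9  -0.4  -8.9] F[ 2.4 -0.1 -2.6] op0.648
clock: 11.8
eef_pos: [523.6, -270.1, 114.9]
tcp_rot: [3.139, -0.008, -0.156]
contact_force: [1.6, 1.3, 5.2]
opening: 0.651
clock: 11.97
eef_pos: [523.7, -270.3, 113.4]
tcp_rot: [3.139, -0.007, -0.156]
contact_force: [-6.0, 3.8, 25.5]
opening: 0.646
```

```bash
python3 - <<'E'
from h import *
im=optics.grab_frame("scene");cv2.imwrite("pics/s4.png",cv2.resize(im[200:270,285:365],(800,600),interpolation=2)[:,:,::-1]); print(im.shape)
E
```

```text
(384, 512, 3)
```

View pics/s4.png

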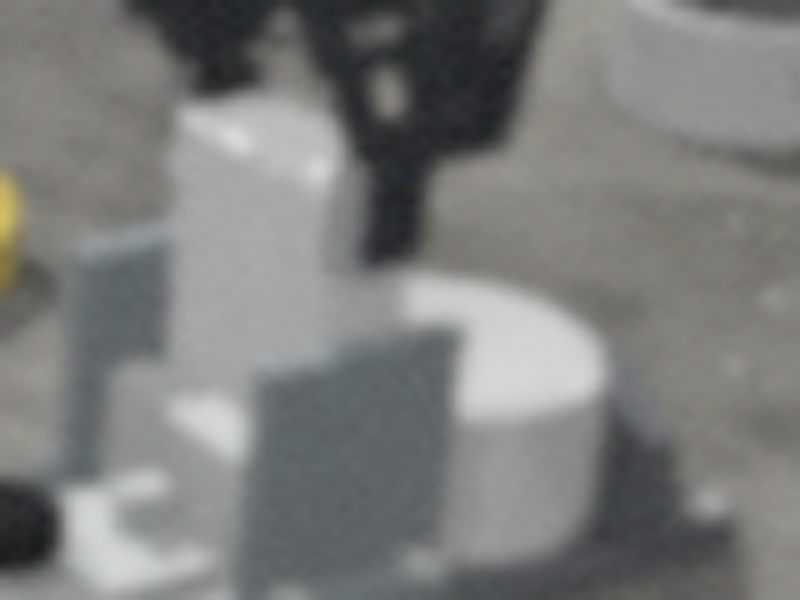

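The middle block is stopped at the same height (about 25–35 N) at four x positions spanning 3.5 mm around the gap centre. With the image gap of about 27 mm, it does not go in. I'll set it on the bench and check for free spots in the top view.

```bash
python3 -m jog '255 0 0 -15 0 0 0; 255 0 0 -25 0 0 0;255 0 0 -30 0 0 0;255 0 0 -15 0 0 0'; python3 - <<'E'
from h import *
for q in((320,130),(330,100),(325,150),(340,180)): print(q,ray("top",*q,0).round())
for w in((690,-150,0),(600,-120,0),(620,-150,0)): print(w,proj("top",w).round())
t=cv2.imread("pics/top0.png")
cv2.imwrite("pics/t5.png",cv2.resize(t[70:230,250:400],(562,600)))
E
python3 p.py 650 -140 160 -8.85 1
```

```text
clock: 12.35
eef_pos: [516.4, -267.5, 193.3]
tcp_rot: [-3.139, 0.012, -0.155]
contact_force: [1.0, -0.3, -3.3]
opening: 0.645
(320, 130) [ 719. -140.    0.]
(330, 100) [ 800. -169.    0.]
(325, 150) [ 666. -153.    0.]
(340, 180) [ 585. -191.    0.]
(690, -150, 0) [324. 141.]
(600, -120, 0) [313. 175.]
(620, -150, 0) [324. 167.]
t12.35 p[ 516.4 -267.5  193.3] rpy[-179.9    0.7   -8.9] F[ 1.  -0.3 -3.3] op0.645
rows needed 5 rot [-0.1  0.7 -0. ] whole shift tool [ 112.6 -146.5   32.3]
0 [ 22.5 -29.3   6.5] [-0.   0.1 -0. ]
1 [ 22.5 -29.3   6.5] [-0.   0.1 -0. ]
2 [ 22.5 -29.3   6.5] [-0.   0.1 -0. ]
3 [ 22.5 -29.3   6.6] [-0.   0.1 -0. ]
4 [ 22.5 -29.3   6.6] [-0.   0.1 -0. ]
```

View pics/t5.png

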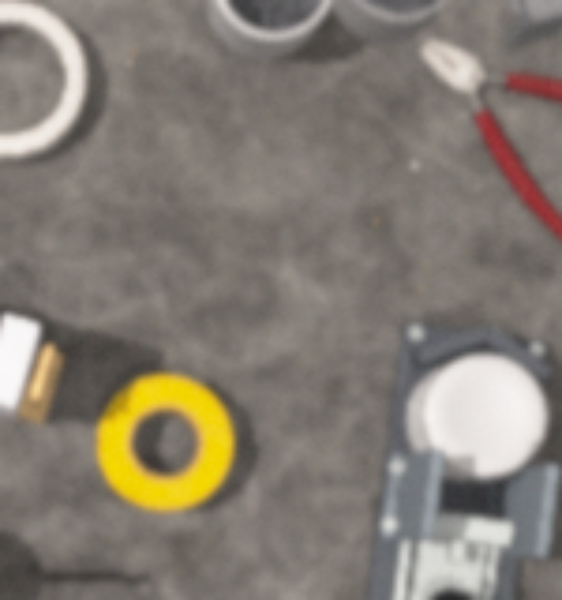

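The area round crop (300,250), about world (700,−165), is clear. I'll put the middle block at (740,−130) and keep (640,−165) for regrasping the thin block.

```bash
python3 -m jog '255 27 -27 0 0 0.6 0; 255 33 -27 0 0 0 0;255 33 -27 0 0 0 0;255 33 -27 0 0 0 0;255 33 -27 5 0 0 0'; python3 p.py 740 -130 100 -8.85 1
```

```text
clock: 12.77
eef_pos: [687.3, -161.5, 187.4]
tcp_rot: [3.14, 0.014, -0.164]
contact_force: [1.8, -0.9, -3.2]
opening: 0.645
t12.77 p[ 687.3 -161.5  187.4] rpy[179.9   0.8  -9.4] F[ 1.8 -0.9 -3.2] op0.645
rows needed 3 rot [ 0.1  0.8 -0.6] whole shift tool [ 48.  -39.8  86.7]
0 [ 16.  -13.3  28.9] [ 0.   0.3 -0.2]
1 [ 15.9 -13.2  29. ] [ 0.   0.3 -0.2]
2 [ 15.8 -13.1  29.1] [ 0.   0.3 -0.2]
```

```bash
python3 -m jog '255 20 -13 20 0 0.8 -0.5; 255 16 -13 25 0 0 0;255 8 -10 25 0 0 0;255 0 0 20 0 0 0;255 0 0 10 0 0 0'; python3 p.py 740 -130 58 -8.85 1
```

```text
clock: 13.18
eef_pos: [740.8, -124.4, 77.0]
tcp_rot: [3.14, 0.007, -0.148]
contact_force: [-1.4, -0.8, -4.1]
opening: 0.651
t13.18 p[ 740.8 -124.4   77. ] rpy[179.9   0.4  -8.5] F[-1.4 -0.8 -4.1] op0.651
rows needed 1 rot [0.1 0.4 0.4] whole shift tool [ 0.1  5.6 19. ]
0 [ 0.1  5.6 19. ] [0.1 0.4 0.4]
```

```bash
python3 -m jog '255 0 0 4 0 0.5 0; 255 0 0 4 0 0 0;255 0 0 3 0 0 0;255 0 0 0 0 0 0'; python3 -m jog '255 0 0 2 0 0 0; 255 0 0 2 0 0 0; 255 0 0 0 0 0 0'; python3 p.py
```

```text
clock: 13.52
eef_pos: [735.1, -124.8, 59.8]
tcp_rot: [3.139, 0.01, -0.148]
contact_force: [0.3, -0.5, -4.5]
opening: 0.648
clock: 13.77
eef_pos: [736.2, -125.8, 60.2]
tcp_rot: [3.14, 0.006, -0.15]
contact_force: [-0.9, -0.3, -3.6]
opening: 0.646
t13.77 p[ 736.2 -125.8   60.2] rpy[179.9   0.3  -8.6] F[-0.9 -0.3 -3.6] op0.646
```

```bash
python3 -m jog '255 0 0 2 0 0 0; 255 0 0 1.5 0 0 0; 255 0 0 0 0 0 0'; python3 -m jog '255 0 0 1.5 0 0 0; 255 0 0 1.5 0 0 0'; python3 -m jog '255 0 0 1.5 0 0 0; 255 0 0 0 0 0 0'; python3 p.py
```

```text
clock: 14.02
eef_pos: [737.6, -126.5, 59.4]
tcp_rot: [3.14, 0.002, -0.15]
contact_force: [-0.0, 0.2, -4.1]
opening: 0.645
clock: 14.18
eef_pos: [738.5, -126.8, 59.0]
tcp_rot: [3.14, -0.0, -0.15]
contact_force: [-6.6, 0.7, 14.1]
opening: 0.645
clock: 14.35
eef_pos: [738.3, -126.8, 59.5]
tcp_rot: [3.14, -0.0, -0.15]
contact_force: [0.2, 0.6, -3.4]
opening: 0.651
t14.35 p[ 738.3 -126.8   59.5] rpy[179.9  -0.   -8.6] F[ 0.2  0.6 -3.4] op0.651
```

Bench contact came at TCP z ≈ 59, so the block hung 59 mm below the TCP. It was therefore stopped in the jig with its bottom at z ≈ 54–55, a bit deeper than I'd expect for a stop on the rims. I'll cross-check this later with the thin block's play in the gap. Now I release the middle block.

```bash
python3 -m jog '0 0 0 0 0 0 0; 0 0 0 0 0 0 0; 0 0 0 0 0 0 0; 0 0 0 0 0 0 0'; python3 -m jog '0 0 0 -20 0 0 0; 0 0 0 -30 0 0 0; 0 0 0 -35 0 0 0; 0 0 0 -35 0 0 0'; python3 p.py 612.9 40.3 170 72.6 1
```

```text
clock: 14.68
eef_pos: [740.2, -127.4, 60.5]
tcp_rot: [3.139, -0.004, -0.15]
contact_force: [0.0, -0.2, 0.3]
opening: 0.999
clock: 15.02
eef_pos: [734.7, -126.2, 173.1]
tcp_rot: [3.139, 0.012, -0.15]
contact_force: [1.4, 0.3, -0.7]
opening: 1.0
t15.02 p[ 734.7 -126.2  173.1] rpy[179.9   0.7  -8.6] F[ 1.4  0.3 -0.7] op1.000
rows needed 12 rot [ -0.4   0.7 -81.2] whole shift tool [-145.3 -146.4    4.5]
0 [-12.1 -12.2   0.4] [-0.   0.1 -6.8]
1 [-10.6 -13.5   0.4] [-0.   0.1 -6.8]
2 [ -8.9 -14.7   0.3] [-0.   0.1 -6.8]
3 [ -7.1 -15.6   0.3] [-0.   0.1 -6.8]
4 [ -5.2 -16.4   0.3] [-0.   0.1 -6.8]
5 [ -3.3 -16.9   0.3] [-0.   0.1 -6.8]
6 [ -1.3 -17.1   0.3] [-0.   0.1 -6.8]
7 [  0.8 -17.2   0.3] [-0.   0.1 -6.8]
8 [  2.8 -17.    0.3] [-0.   0.1 -6.8]
9 [  4.8 -16.5   0.3] [-0.   0.1 -6.8]
10 [  6.7 -15.8   0.3] [-0.   0.1 -6.8]
11 [  8.5 -14.9   0.3] [-0.   0.1 -6.8]
```

```bash
python3 -m jog '0 -12 -12 0 0 0.5 -6.8; 0 -11 -14 0 0 0 -6.8; 0 -9 -15 0 0 0 -6.8; 0 -7 -16 0 0 0 -6.8; 0 -5 -16 0 0 0 -6.8'; python3 -m jog '0 -3 -17 0 0 0 -6.8; 0 -1 -17 0 0 0 -6.8; 0 1 -17 0 0 0 -6.8; 0 3 -17 0 0 0 -6.8; 0 5 -16 0 0 0 -6.8'; python3 p.py 612.9 40.3 150 72.6 1
```

```text
clock: 15.43
eef_pos: [690.0, -58.5, 184.8]
tcp_rot: [3.129, -0.013, 0.461]
contact_force: [0.8, -0.1, -0.0]
opening: 0.997
clock: 15.85
eef_pos: [636.8, 12.4, 184.3]
tcp_rot: [3.12, -0.005, 1.085]
contact_force: [-0.1, 0.5, 0.6]
opening: 1.001
t15.85 p[636.8  12.4 184.3] rpy[178.8  -0.3  62.2] F[-0.1  0.5  0.6] op1.001
rows needed 2 rot [  1.2  -0.2 -10.4] whole shift tool [ 13.3 -34.9  33.6]
0 [  6.7 -17.4  16.8] [ 0.6 -0.1 -5.2]
1 [  8.2 -16.6  17. ] [ 0.6 -0.1 -5.2]
```

```bash
python3 -m jog '0 5 -14 8 0.6 0 -4.5; 0 6 -14 10 0.6 0 -4.5; 0 2 -4 10 0 0 0; 0 0 0 0 0 0 0'; python3 p.py 612.9 40.3 66 72.6 3
```

```text
clock: 16.18
eef_pos: [611.6, 41.0, 156.0]
tcp_rot: [3.139, -0.004, 1.257]
contact_force: [-1.0, 0.4, -0.4]
opening: 1.003
t16.18 p[611.6  41.  156. ] rpy[179.8  -0.3  72. ] F[-1.   0.4 -0.4] op1.003
rows needed 3 rot [ 0.2 -0.3 -0.6] whole shift tool [-0.7  1.2 90. ]
0 [-0.2  0.4 30. ] [ 0.1 -0.1 -0.2]
1 [-0.2  0.4 30. ] [ 0.1 -0.1 -0.2]
2 [-0.1  0.4 30. ] [ 0.1 -0.1 -0.2]
```

```bash
python3 -m jog '0 0 1 20 0.2 -0.2 -0.5; 0 0 0 25 0 0 0; 0 0 0 25 0 0 0; 0 0 0 18 0 0 0; 0 0 0 0 0 0 0'; python3 p.py 612.9 40.3 66 72.6 1
```

```text
clock: 16.6
eef_pos: [618.2, 38.8, 67.3]
tcp_rot: [3.133, -0.003, 1.252]
contact_force: [-1.1, -0.6, -0.1]
opening: 0.997
t16.60 p[618.2  38.8  67.3] rpy[179.5  -0.2  71.7] F[-1.1 -0.6 -0.1] op0.997
rows needed 1 rot [ 0.5 -0.1 -0.9] whole shift tool [-0.2 -5.6  1.2]
0 [-0.2 -5.6  1.2] [ 0.5 -0.1 -0.9]
```

```bash
python3 -m jog '0 0 -4 1 0.5 0 -0.9; 0 0 -3 0 0 0 0; 0 0 0 0 0 0 0'; python3 p.py 612.9 40.3 66 72.6 1
```

```text
clock: 16.85
eef_pos: [612.6, 39.9, 67.3]
tcp_rot: [-3.141, -0.002, 1.265]
contact_force: [-0.6, -0.6, -1.1]
opening: 1.0
t16.85 p[612.6  39.9  67.3] rpy[-1.80e+02 -1.00e-01  7.25e+01] F[-0.6 -0.6 -1.1] op1.000
rows needed 1 rot [-0.  -0.1 -0.1] whole shift tool [0.5 0.1 1.3]
0 [0.5 0.1 1.3] [-0.  -0.1 -0.1]
```

```bash
python3 -m jog '255 0 0 0 0 0 0; 255 0 0 0 0 0 0; 255 0 0 0 0 0 0; 255 0 0 0 0 0 0; 255 0 0 0 0 0 0' 50; python3 -m jog '255 0 0 0 0 0 0'; python3 -m jog '255 0 0 -10 0 0 0; 255 0 0 -20 0 0 0; 255 0 0 -25 0 0 0; 255 0 0 -25 0 0 0; 255 0 0 -20 0 0 0'; python3 p.py 640 -165 175 -8.85 12
```

```text
clock: 17.27
eef_pos: [615.1, 39.8, 71.6]
tcp_rot: [3.136, -0.005, 1.263]
contact_force: [0.8, 0.1, -3.1]
opening: 0.651
clock: 17.35
eef_pos: [614.9, 39.8, 71.5]
tcp_rot: [3.136, -0.005, 1.263]
contact_force: [-0.0, -0.3, -3.2]
opening: 0.649
clock: 17.77
eef_pos: [609.2, 39.4, 170.6]
tcp_rot: [-3.134, 0.0, 1.263]
contact_force: [0.3, 0.3, -3.8]
opening: 0.648
t17.77 p[609.2  39.4 170.6] rpy[-179.6    0.    72.4] F[ 0.3  0.3 -3.8] op0.648
rows needed 12 rot [-0.3  0.3 81.2] whole shift tool [-185.5   91.1   -5. ]
0 [-15.5   7.6  -0.4] [-0.   0.   6.8]
1 [-14.5   9.4  -0.4] [-0.   0.   6.8]
2 [-13.2  11.   -0.4] [-0.   0.   6.8]
3 [-11.9  12.5  -0.4] [-0.   0.   6.8]
4 [-10.3  13.8  -0.4] [-0.   0.   6.8]
5 [-8.6 14.9 -0.4] [-0.   0.   6.8]
6 [-6.8 15.8 -0.4] [-0.   0.   6.8]
7 [-4.9 16.5 -0.4] [-0.   0.   6.8]
8 [-2.9 17.  -0.4] [-0.   0.   6.8]
9 [-0.9 17.2 -0.4] [-0.   0.   6.8]
10 [ 1.2 17.2 -0.4] [-0.   0.   6.8]
11 [ 3.2 16.9 -0.4] [-0.   0.   6.8]
```

```bash
python3 -m jog '255 -15 8 0 0 0 6.8; 255 -14 9 0 0 0 6.8; 255 -13 11 0 0 0 6.8; 255 -12 12 0 0 0 6.8; 255 -10 14 0 0 0 6.8'; python3 -m jog '255 -9 15 0 0 0 6.8; 255 -7 16 0 0 0 6.8; 255 -5 16 0 0 0 6.8; 255 -3 17 0 0 0 6.8; 255 -1 17 0 0 0 6.8'; python3 p.py 640 -165 100 -8.85 3
```

```text
clock: 18.18
eef_pos: [624.7, -43.6, 180.7]
tcp_rot: [-3.141, -0.004, 0.653]
contact_force: [-0.5, -0.1, -3.3]
opening: 0.648
clock: 18.6
eef_pos: [633.1, -133.0, 183.4]
tcp_rot: [-3.138, -0.002, 0.03]
contact_force: [1.4, -0.2, -2.8]
opening: 0.65
t18.60 p[ 633.1 -133.   183.4] rpy[-1.798e+02 -1.000e-01  1.700e+00] F[ 1.4 -0.2 -2.8] op0.650
rows needed 3 rot [-0.2 -0.1 10.5] whole shift tool [ 5.8 32.4 83.3]
0 [ 1.9 10.8 27.8] [-0.1 -0.   3.5]
1 [ 2.6 10.6 27.8] [-0.1 -0.   3.5]
2 [ 3.3 10.4 27.8] [-0.1 -0.   3.5]
```

```bash
python3 -m jog '255 3 9 20 0 0 3.5; 255 3 10 25 0 0 3.5; 255 3 8 25 0 0 3; 255 0 0 15 0 0 0; 255 0 0 0 0 0 0'; python3 p.py 640 -165 65 -8.85 1
```

```text
clock: 19.02
eef_pos: [643.0, -166.2, 100.2]
tcp_rot: [-3.139, -0.007, -0.166]
contact_force: [-1.3, 0.2, -3.0]
opening: 0.642
t19.02 p[ 643.  -166.2  100.2] rpy[-179.9   -0.4   -9.5] F[-1.3  0.2 -3. ] op0.642
rows needed 1 rot [-0.1 -0.4 -0.7] whole shift tool [-3.4 -0.6 35.2]
0 [-3.4 -0.6 35.2] [-0.1 -0.4 -0.7]
```

```bash
python3 -m jog '255 0 0 12 0 -0.4 -0.6; 255 0 0 12 0 0 0; 255 0 0 8 0 0 0; 255 0 0 3 0 0 0; 255 0 0 0 0 0 0'; python3 p.py; python3 -m jog '255 0 0 1.5 0 0 0; 255 0 0 1.5 0 0 0'
```

```text
clock: 19.43
eef_pos: [643.9, -165.6, 64.8]
tcp_rot: [-3.139, -0.001, -0.153]
contact_force: [0.3, 1.5, -2.5]
opening: 0.646
t19.43 p[ 643.9 -165.6   64.8] rpy[-179.9   -0.    -8.7] F[ 0.3  1.5 -2.5] op0.646
clock: 19.6
eef_pos: [644.5, -165.3, 62.5]
tcp_rot: [-3.139, -0.002, -0.152]
contact_force: [-0.9, -0.0, -3.1]
opening: 0.646
```

```bash
python3 -m jog '255 0 0 1.5 0 0 0; 255 0 0 1.5 0 0 0'; python3 -m jog '255 0 0 1.5 0 0 0; 255 0 0 1.5 0 0 0'; python3 -m jog '255 0 0 1.5 0 0 0; 255 0 0 1.5 0 0 0'
```

```text
clock: 19.77
eef_pos: [645.2, -165.2, 60.2]
tcp_rot: [-3.139, -0.003, -0.152]
contact_force: [-0.6, 0.4, -3.5]
opening: 0.648
clock: 19.93
eef_pos: [645.9, -165.4, 58.4]
tcp_rot: [-3.14, -0.005, -0.152]
contact_force: [-4.8, 1.3, 16.3]
opening: 0.643
clock: 20.1
eef_pos: [646.0, -165.4, 58.4]
tcp_rot: [-3.139, -0.005, -0.152]
contact_force: [-4.9, 1.4, 10.9]
opening: 0.645
```

On the bench. Release, rise and turn a quarter turn to take it across its thickness.

```bash
python3 -m jog '0 0 0 -0.5 0 0 0; 0 0 0 0 0 0 0; 0 0 0 0 0 0 0; 0 0 0 0 0 0 0'; python3 -m jog '0 0 0 -20 0 0 0; 0 0 0 -25 0 0 0; 0 0 0 -20 0 0 -5; 0 0 0 -15 0 0 -6.8; 0 0 0 0 0 0 -6.8';  python3 -m jog '0 0 0 0 0 0 -7; 0 0 0 0 0 0 -7; 0 0 0 0 0 0 -7; 0 0 0 0 0 0 -7; 0 0 0 0 0 0 -7'; python3 -m jog '0 0 0 0 0 0 -7; 0 0 0 0 0 0 -7; 0 0 0 0 0 0 -7; 0 0 0 0 0 0 -7; 0 0 0 0 0 0 -7'; python3 p.py 640 -165 160 81.15 1
python3 - <<'E'
from h import *
im=optics.grab_frame("scene");cv2.imwrite("pics/s6.png",cv2.resize(im[130:270,240:390],(640,600),interpolation=2)[:,:,::-1])
E
```

```text
clock: 20.43
eef_pos: [647.7, -165.9, 61.2]
tcp_rot: [-3.14, -0.009, -0.152]
contact_force: [-0.0, -0.5, -1.1]
opening: 1.0
clock: 20.85
eef_pos: [646.4, -165.9, 142.5]
tcp_rot: [3.142, -0.007, 0.18]
contact_force: [-0.3, -0.8, 0.5]
opening: 0.997
clock: 21.27
eef_pos: [648.3, -166.4, 145.1]
tcp_rot: [3.133, -0.008, 0.806]
contact_force: [-0.3, 0.5, -0.1]
opening: 0.997
clock: 21.68
eef_pos: [648.8, -166.5, 144.8]
tcp_rot: [3.129, -0.001, 1.431]
contact_force: [-0.5, -0.3, -0.3]
opening: 0.997
t21.68 p[ 648.8 -166.5  144.8] rpy[ 1.793e+02 -1.000e-01  8.200e+01] F[-0.5 -0.3 -0.3] op0.997
rows needed 1 rot [ 0.7 -0.1  0.8] whole shift tool [  0.3  -8.8 -15.3]
0 [  0.3  -8.8 -15.3] [ 0.7 -0.1  0.8]
```

View pics/s6.png

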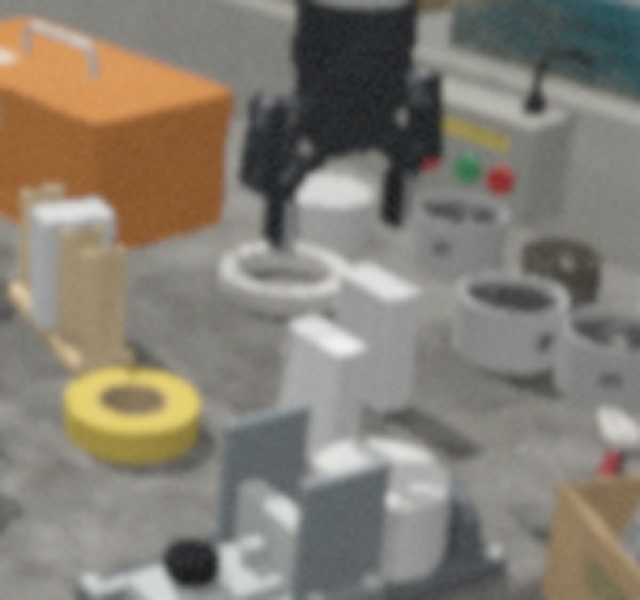

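Both blocks stand upright: thin at about (325,385) and middle at about (380,340) in the crop. The thick block is still in the rack at (70,265). Next I lower over the thin block with the jaws across its thickness.

```bash
python3 -m jog '0 1 -2 10 0.6 0 0.8; 0 0 -1 20 0 0 0; 0 0 0 20 0 0 0; 0 0 0 18 0 0 0; 0 0 0 8 0 0 0'; python3 -m jog '0 0 0 0 0 0 0'; python3 p.py 645.8 -165.4 58 81.15 1
```

```text
clock: 22.15
eef_pos: [648.1, -165.3, 66.8]
tcp_rot: [3.136, -0.001, 1.404]
contact_force: [-0.5, 0.7, -0.0]
opening: 0.997
clock: 22.23
eef_pos: [646.7, -164.9, 64.3]
tcp_rot: [3.14, -0.001, 1.401]
contact_force: [-1.0, -0.3, 0.0]
opening: 0.997
t22.23 p[ 646.7 -164.9   64.3] rpy[ 1.799e+02 -1.000e-01  8.030e+01] F[-1.  -0.3  0. ] op0.997
rows needed 1 rot [ 0.1 -0.1 -0.9] whole shift tool [-0.7 -0.8  6.3]
0 [-0.7 -0.8  6.3] [ 0.1 -0.1 -0.9]
```

```bash
python3 -m jog '0 -1 -1 5 0 0 -0.9; 0 0 0 2 0 0 0; 0 0 0 0 0 0 0'; python3 -m jog '255 0 0 0 0 0 0; 255 0 0 0 0 0 0; 255 0 0 0 0 0 0; 255 0 0 0 0 0 0; 255 0 0 0 0 0 0' 40; python3 -m jog '255 0 0 0 0 0 0; 255 0 0 0 0 0 0; 255 0 0 0 0 0 0'
```

```text
clock: 22.48
eef_pos: [645.5, -165.7, 56.8]
tcp_rot: [3.14, -0.001, 1.414]
contact_force: [-0.4, -0.5, -0.4]
opening: 1.0
clock: 22.9
eef_pos: [647.4, -166.3, 59.9]
tcp_rot: [3.136, -0.001, 1.412]
contact_force: [0.3, 0.3, 0.3]
opening: 0.297
clock: 23.15
eef_pos: [647.4, -166.3, 60.1]
tcp_rot: [3.136, -0.0, 1.412]
contact_force: [0.2, -0.5, -0.7]
opening: 0.276
```

```bash
python3 -m jog '255 0 0 -15 0 0 0; 255 0 0 -30 0 0 0; 255 0 0 -35 0 0 0; 255 0 0 -30 0 0 0'; python3 p.py 525.2 -267.6 178 81.15 5
```

```text
clock: 23.48
eef_pos: [640.3, -164.5, 163.1]
tcp_rot: [-3.129, -0.002, 1.412]
contact_force: [0.6, 0.2, -2.2]
opening: 0.271
t23.48 p[ 640.3 -164.5  163.1] rpy[-1.793e+02 -1.000e-01  8.090e+01] F[ 0.6  0.2 -2.2] op0.271
rows needed 5 rot [-0.7 -0.1 -0.2] whole shift tool [-120.   -97.5  -13.9]
0 [-24.  -19.5  -2.8] [-0.1 -0.  -0. ]
1 [-24.  -19.5  -2.8] [-0.1 -0.  -0. ]
2 [-24.  -19.5  -2.9] [-0.1 -0.  -0. ]
3 [-23.9 -19.5  -2.9] [-0.1 -0.  -0. ]
4 [-23.9 -19.6  -2.9] [-0.1 -0.  -0. ]
```

```bash
python3 -m jog '255 -20 -17 -2 -0.5 0 0; 255 -24 -20 -1 0 0 0; 255 -24 -20 0 0 0 0; 255 -24 -20 0 0 0 0; 255 -15 -12 0 0 0 0'; python3 -m jog '255 0 0 0 0 0 0; 255 0 0 0 0 0 0';python3 p.py 525.2 -267.6 140 81.15 1
```

```text
clock: 23.9
eef_pos: [538.8, -256.6, 173.5]
tcp_rot: [3.132, -0.002, 1.418]
contact_force: [0.5, -0.0, -3.4]
opening: 0.276
clock: 24.07
eef_pos: [534.7, -258.9, 173.1]
tcp_rot: [3.135, -0.001, 1.415]
contact_force: [0.5, -0.7, -3.2]
opening: 0.274
t24.07 p[ 534.7 -258.9  173.1] rpy[ 1.796e+02 -1.000e-01  8.110e+01] F[ 0.5 -0.7 -3.2] op0.274
rows needed 1 rot [ 0.4 -0.1 -0.1] whole shift tool [-10.1  -8.3  33. ]
0 [-10.1  -8.3  33. ] [ 0.4 -0.1 -0.1]
```

```bash
python3 -m jog '255 -5 -4 0 0.4 0 0; 255 -5 -4 0 0 0 0; 255 -2 -2 0 0 0 0; 255 0 0 0 0 0 0';python3 p.py 525.2 -267.6 145 81.15 1
```

```text
clock: 24.4
eef_pos: [523.1, -268.7, 172.3]
tcp_rot: [-3.14, -0.002, 1.416]
contact_force: [0.3, 0.0, -3.0]
opening: 0.274
t24.40 p[ 523.1 -268.7  172.3] rpy[-1.799e+02 -1.000e-01  8.110e+01] F[ 0.3  0.  -3. ] op0.274
rows needed 1 rot [-0.1 -0.1 -0. ] whole shift tool [ 1.3  2.  27.3]
0 [ 1.3  2.  27.3] [-0.1 -0.1 -0. ]
```

Now I lower to just above the piston, with the block bottom at about 66 (TCP ≈ 126).

```bash
python3 -m jog '255 1 1 10 0 0 0; 255 1 1 14 0 0 0; 255 0 0 12 0 0 0; 255 0 0 6 0 0 0; 255 0 0 0 0 0 0';python3 p.py 525.2 -267.6 126 81.15 1
```

```text
clock: 24.82
eef_pos: [527.5, -265.5, 126.9]
tcp_rot: [3.141, -0.002, 1.418]
contact_force: [-0.7, 0.3, -3.4]
opening: 0.273
t24.82 p[ 527.5 -265.5  126.9] rpy[ 1.80e+02 -1.00e-01  8.12e+01] F[-0.7  0.3 -3.4] op0.273
rows needed 1 rot [ 0.  -0.1  0.1] whole shift tool [-2.5 -2.   0.9]
0 [-2.5 -2.   0.9] [ 0.  -0.1  0.1]
```

```bash
python3 -m jog '255 -2 -2 0 0 0 0; 255 -1 -1 0 0 0 0; 255 0 0 0 0 0 0';python3 p.py; python3 -m jog '255 0 0 2 0 0 0; 255 0 0 2 0 0 0; 255 0 0 2 0 0 0'; python3 p.py 525.2 -267.6 126 81.15 1
```

```text
clock: 25.07
eef_pos: [524.1, -267.5, 126.4]
tcp_rot: [-3.141, -0.003, 1.419]
contact_force: [0.5, 0.2, -3.1]
opening: 0.275
t25.07 p[ 524.1 -267.5  126.4] rpy[-179.9   -0.2   81.3] F[ 0.5  0.2 -3.1] op0.275
clock: 25.32
eef_pos: [525.1, -268.3, 121.8]
tcp_rot: [3.139, -0.002, 1.419]
contact_force: [0.1, -1.0, -3.7]
opening: 0.275
t25.32 p[ 525.1 -268.3  121.8] rpy[ 1.799e+02 -1.000e-01  8.130e+01] F[ 0.1 -1.  -3.7] op0.275
rows needed 1 rot [ 0.1 -0.1  0.1] whole shift tool [ 0.7 -0.  -4.2]
0 [ 0.7 -0.  -4.2] [ 0.1 -0.1  0.1]
```

```bash
python3 -m jog '255 0 0 2 0 0 0; 255 0 0 1.5 0 0 0; 255 0 0 1.5 0 0 0'; python3 -m jog '255 0 -0.3 1.5 0 0 0; 255 0 0 1.5 0 0 0; 255 0 0 1.5 0 0 0';python3 -m jog '255 0 -0.3 1.5 0 0 0; 255 0 0 1.5 0 0 0'
```

```text
clock: 25.57
eef_pos: [525.4, -268.4, 116.7]
tcp_rot: [3.139, -0.001, 1.418]
contact_force: [0.6, -0.0, -3.3]
opening: 0.275
clock: 25.82
eef_pos: [525.2, -268.5, 111.7]
tcp_rot: [3.138, -0.001, 1.418]
contact_force: [-0.0, -0.2, -2.8]
opening: 0.27
clock: 25.98
eef_pos: [525.2, -268.5, 108.5]
tcp_rot: [3.138, -0.001, 1.418]
contact_force: [-0.5, -0.0, -3.5]
opening: 0.273
```

The thin block is 13 mm into the gap with no force. I go a little deeper, then feel the play along x.

```bash
python3 -m jog '255 0 0 2 0 0 0; 255 0 -0.2 2 0 0 0; 255 0 0 2 0 0 0; 255 0 0 2 0 0 0'; python3 -m jog '255 0 1 0 0 0 0; 255 0 1 0 0 0 0'; python3 -m jog '255 0 1 0 0 0 0; 255 0 1 0 0 0 0';python3 -m jog '255 0 1 0 0 0 0; 255 0 1 0 0 0 0'
```

```text
clock: 26.32
eef_pos: [525.2, -268.5, 99.8]
tcp_rot: [3.137, -0.001, 1.418]
contact_force: [0.3, 0.2, -2.6]
opening: 0.272
clock: 26.48
eef_pos: [526.7, -268.6, 99.1]
tcp_rot: [3.139, -0.001, 1.418]
contact_force: [-0.3, -0.0, -3.1]
opening: 0.273
clock: 26.65
eef_pos: [528.6, -268.8, 98.9]
tcp_rot: [3.139, -0.002, 1.418]
contact_force: [-1.6, 0.2, -2.3]
opening: 0.275
clock: 26.82
eef_pos: [528.9, -268.8, 98.8]
tcp_rot: [-3.14, -0.002, 1.419]
contact_force: [-5.0, 0.0, 0.4]
opening: 0.274
```

```bash
python3 -m jog '255 0 -1 0 0 0 0; 255 0 -1 0 0 0 0; 255 0 -1 0 0 0 0'; python3 -m jog '255 0 -1 0 0 0 0; 255 0 -1 0 0 0 0';python3 -m jog '255 0 -1 0 0 0 0; 255 0 -1 0 0 0 0'
```

```text
clock: 27.07
eef_pos: [526.9, -268.6, 98.9]
tcp_rot: [3.141, -0.002, 1.419]
contact_force: [0.2, -0.4, -3.0]
opening: 0.278
clock: 27.23
eef_pos: [525.5, -268.4, 99.1]
tcp_rot: [3.14, -0.001, 1.419]
contact_force: [-0.2, -0.1, -2.9]
opening: 0.277
clock: 27.4
eef_pos: [524.9, -268.4, 99.5]
tcp_rot: [3.136, -0.001, 1.418]
contact_force: [3.8, -0.5, -6.1]
opening: 0.275
```

Contacts came at x ≈ 528.7 (piston) and ≈ 525.1 (stop). That is about 3.6 mm of play, so the gap is about 27.6 mm. This agrees with the image (27–27.8), so the 29 mm block cannot go and thin is the answer. I centre it and seat it.

```bash
python3 -m jog '255 0 1 0 0.2 0 0; 255 0 1 0 0 0 0; 255 0 0 0 0 0 0'; python3 -m jog '255 0 0 3 0 0 0; 255 0 0 3 0 0 0; 255 0 0 3 0 0 0';python3 -m jog '255 0 -0.3 3 0 0 0; 255 0 -0.3 2 0 0 0; 255 0 0 2 0 0 0';python3 p.py
```

```text
clock: 27.65
eef_pos: [526.6, -268.7, 99.6]
tcp_rot: [3.14, -0.001, 1.418]
contact_force: [-0.2, -0.5, -3.1]
opening: 0.274
clock: 27.9
eef_pos: [526.6, -268.8, 90.4]
tcp_rot: [3.141, -0.001, 1.418]
contact_force: [0.2, -1.2, -3.6]
opening: 0.273
clock: 28.15
eef_pos: [525.4, -268.4, 81.8]
tcp_rot: [-3.141, -0.001, 1.418]
contact_force: [1.1, 0.2, -2.8]
opening: 0.272
t28.15 p[ 525.4 -268.4   81.8] rpy[-1.80e+02 -1.00e-01  8.13e+01] F[ 1.1  0.2 -2.8] op0.272
```

```bash
python3 -m jog '255 0 0.5 2 0 0 0; 255 0 0.3 2 0 0 0; 255 0 0 1.5 0 0 0'; python3 -m jog '255 0 0 1.5 0 0 0; 255 0 0 1 0 0 0';python3 -m jog '255 0 0 1 0 0 0; 255 0 0 1 0 0 0'
```

```text
clock: 28.4
eef_pos: [526.0, -268.5, 75.4]
tcp_rot: [-3.141, -0.001, 1.418]
contact_force: [0.2, -0.1, -3.3]
opening: 0.276
clock: 28.57
eef_pos: [525.9, -268.4, 72.4]
tcp_rot: [-3.14, -0.002, 1.418]
contact_force: [-1.3, 0.9, -2.9]
opening: 0.274
clock: 28.73
eef_pos: [526.1, -268.4, 72.0]
tcp_rot: [-3.14, -0.002, 1.418]
contact_force: [-4.2, 2.0, 15.3]
opening: 0.272
```

Seated: base contact at TCP z 72.0, as predicted (60 + 12), with y offset about −0.7 mm. Release and rise.

```bash
python3 -m jog '120 0 0 0 0 0 0; 120 0 0 0 0 0 0; 120 0 0 0 0 0 0; 120 0 0 0 0 0 0'; python3 p.py; python3 -m jog '120 0 0 -8 0 0 0; 120 0 0 -20 0 0 0; 120 0 0 -30 0 0 0; 120 0 0 -30 0 0 0;120 0 0 -30 0 0 0'; python3 -m jog '120 -30 0 -15 0 0 0; 120 -35 0 0 0 0 0; 120 -35 0 0 0 0 0; 120 -35 0 0 0 0 0;120 -35 0 0 0 0 0'; python3 p.py
```

```text
clock: 29.07
eef_pos: [527.5, -269.2, 73.7]
tcp_rot: [3.139, -0.0, 1.419]
contact_force: [-0.4, 0.0, -0.2]
opening: 0.528
t29.07 p[ 527.5 -269.2   73.7] rpy[179.9  -0.   81.3] F[-0.4  0.  -0.2] op0.528
clock: 29.48
eef_pos: [523.3, -267.1, 190.4]
tcp_rot: [-3.131, -0.005, 1.418]
contact_force: [0.3, -0.0, -0.4]
opening: 0.53
clock: 29.9
eef_pos: [502.6, -437.1, 219.8]
tcp_rot: [3.137, 0.0, 1.427]
contact_force: [0.6, 0.2, -1.2]
opening: 0.529
t29.90 p[ 502.6 -437.1  219.8] rpy[179.7   0.   81.8] F[ 0.6  0.2 -1.2] op0.529
```

```bash
python3 -m jog '120 0 0 0 0 0 0; 120 0 0 0 0 0 0; 120 0 0 0 0 0 0'; python3 - <<'E'
from h import *
im=optics.grab_frame("top");t=im[:,:,::-1].copy();cv2.imwrite("pics/t7f.png",t)
a=cv2.resize(t[110:260,200:420],(800,545),interpolation=2);cv2.imwrite("pics/t7.png",a)
im=optics.grab_frame("scene");cv2.imwrite("pics/s7.png",cv2.resize(im[130:270,230:390],(686,600),interpolation=2)[:,:,::-1])
yaw=np.radians(-8.85);ex=np.array([np.cos(yaw),np.sin(yaw)]);ey=np.array([-ex[1],ex[0]]);O=np.array([538.7,-269.7])
for lab,box,z in(("thin",(350,400,185,225),102),("mid",(290,345,110,160),90),("thick",(200,270,138,185),102)):
    for o in rects(t,*box,z,th=190): print(lab,o, "jig xy",((o[1]-O)@ex).round(1),((o[1]-O)@ey).round(1))
E
python3 p.py
```

```text
clock: 30.15
eef_pos: [500.8, -444.4, 221.5]
tcp_rot: [3.135, 0.004, 1.421]
contact_force: [0.1, -0.1, -0.2]
opening: 0.535
thin (array([357.2, 219.8]), array([ 482. , -209.1]), np.float64(23.1), np.float64(4.9), np.float64(-9.0)) jig xy -65.3 51.2
thin (array([369.5, 219.2]), array([ 483. , -238.3]), np.float64(42.0), np.float64(24.7), np.float64(-90.5)) jig xy -59.9 22.5
thin (array([379.8, 211.6]), array([ 501. , -263.4]), np.float64(27.5), np.float64(13.8), np.float64(-100.3)) jig xy -38.2 0.4
thin (array([378.5, 196.4]), array([ 537.3, -261.1]), np.float64(74.4), np.float64(56.5), np.float64(-90.5)) jig xy -2.7 8.3
mid (array([319.1, 114.9]), array([ 738.3, -124.6]), np.float64(62.8), np.float64(30.4), np.float64(-94.1)) jig xy 174.9 174.1
thick (array([234.6, 160.5]), array([626.5,  82.3]), np.float64(58.6), np.float64(35.8), np.float64(-17.4)) jig xy 32.6 361.3
t30.25 p[ 501.1 -443.3  221.4] rpy[179.6   0.2  81.5] F[-0.4  0.3  0.1] op0.533
```

View pics/t7.png

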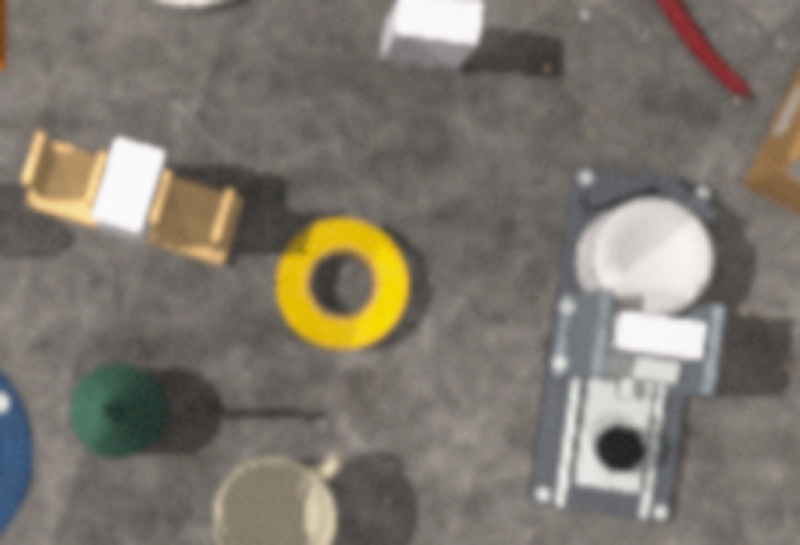

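View pics/s7.png

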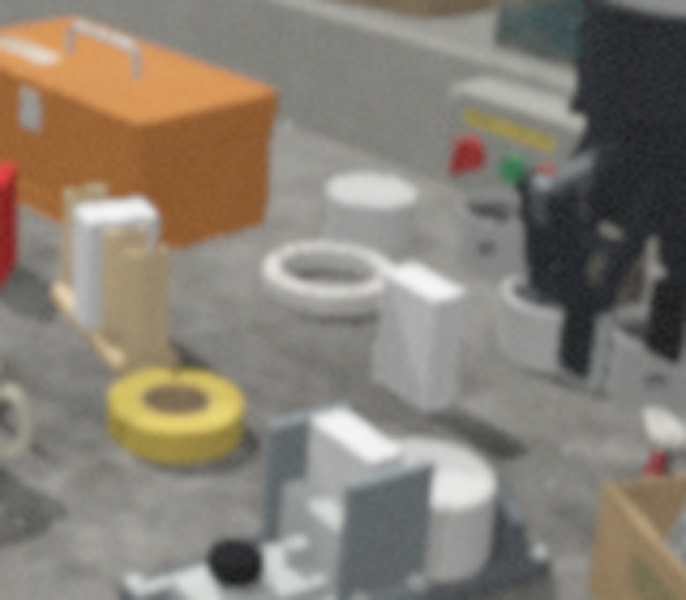

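The thin block sits between the side plates at about (659,335) in the top crop, with its top slightly above the plates. Middle stands on the bench and thick in the rack, and the bystanders look unmoved. One numeric check remains before I hand in.

```bash
python3 - <<'E'
from h import *
t=cv2.imread("pics/t7f.png")
yaw=np.radians(-8.85);ex=np.array([np.cos(yaw),np.sin(yaw)]);ey=np.array([-ex[1],ex[0]]);O=np.array([538.7,-269.7])
for th in (225,235,240):
  for o in rects(t,366,396,193,211,102,th=th,amin=200): print(th,o,((o[1]-O)@ex).round(1),((o[1]-O)@ey).round(1))
t0=cv2.imread("pics/top0.png")
for b in((190,130,320,280),): 
    x0,y0,x1,y1=b
    for nm,lo,hi in(("tape",(20,120,120),(35,255,255)),("can",(60,60,20),(95,255,255))):
        for im in(t0,t):
            m=cv2.inRange(cv2.cvtColor(im[y0:y1,x0:x1],cv2.COLOR_BGR2HSV),lo,hi);M=cv2.moments(m,True);print(nm,round(M["m10"]/M["m00"]+x0,1),round(M["m01"]/M["m00"]+y0,1))
d=cv2.absdiff(t0[225:280,250:310],t[225:280,250:310]);print("mug diff mean",d.mean())
E
```

```text
225 (array([381.1, 201.7]), array([ 524.5, -267. ]), np.float64(55.3), np.float64(22.7), np.float64(-98.0)) -14.4 0.5
235 (array([381.2, 201.7]), array([ 524.5, -267.2]), np.float64(53.7), np.float64(20.7), np.float64(-98.3)) -14.4 0.3
240 (array([381.2, 201.9]), array([ 524. , -267.2]), np.float64(52.8), np.float64(19.5), np.float64(-99.5)) -14.9 0.2
tape 293.8 187.6
tape 293.9 187.7
can 232.0 222.5
can 232.0 222.6
mug diff mean 6.802121212121212
```

```bash
python3 - <<'E'
from rig import ticket
print(ticket.sign_off())
E
```

```text
the job is handed in; nothing more can be done
None
```

The thin block is seated in the gap. The middle block stands on the bench at about (738, −125) mm, and the thick one never left the rack. I handed the job in at about 30 s on the robot's clock; no verdict is reported.

**Trying the blocks:**
- **Middle (29 mm):** it was stopped at four positions across the gap with at most about 38 N, and was not forced.
- **Thin (24 mm):** it went down without resistance. It had about 3.6 mm of play between piston and stop, so the gap is about 27.6 mm; the image gave about 27 mm.
- **Thick (34 mm):** I did not try it, since the gap had already ruled it out.

**Last checks on the thin block:**

| Check | Measured | Allowed |
|---|---|---|
| Position along the jig's x | −14.4 mm | −45 to −8 mm |
| Off mid-way between the side plates | 0.5 mm | 9 mm |
| Squareness | within about 1° | 0.2 rad (11°) |
| Height | base contact at the predicted tool height | within 4 mm |

In the pictures all three blocks stand upright. The tape roll and oil can are unmoved to 0.1 pixel. For the mug I only compared pictures: there was a small difference, and the arm never went near it.

**One disagreement:** the middle block stopped with its underside at about 54–55 mm. I expected 58–61 mm if its rounded edges were caught on the rims, and I did not find out why. I relied on the play and the image for the choice.

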